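# Clear the draining rail and hang the next slide racks to drain

## Task

Clear the draining rail for the next batch: first slide the dry rack with the white grip back along the rail to its open left end, unhook it and stand it in the middle of the grey mat. Then tip the drip tray, which was stood on its long edge to dry, over away from you onto its base, and push it fully home in its dock under the rail, against the back bar. Only then take each coloured rack (two or three) by its grip, hook it over the rail from the front at the open left end and slide it along under the keeper bar until it hangs still below the sleeve of its own colour; they cannot pass one another, and the bottles and the cup around must stay upright.

Things in the scene. Friction and masses are not known exactly. Their poses are not given: they have to be found in the camera images.
- stand: Steel draining stand, fixed. Origin: on the bench below the rail's axis; x away from the robot (turned to the right by about 20 degrees), y to the left along the rail. Rail: bar of 16 mm diameter, axis at x = 0, z = 145 mm, between posts (14 mm thick) at y = -185 and y = +175 mm. Keeper bar, 8 mm thick, 30 mm above the rail's axis, from the right post to y = +70: a hook below it slides but cannot be put on or lifted off.
- rail_load (a point): Point on the rail's axis in the middle of the open loading gap, at the left end of the rail (stand x = 0, y = +125, z = 145 mm). Hooks can be put on the rail within 25 mm to either side of it; left of that is the post.
- keeper_end (a point): Upturned free end of the keeper bar, at y = +86, z = 189 mm of the stand; it rises from y = +70, z = 175.
- dock_home (a point): Where the centre of the tray's underside lies when it is home (stand x = -24, y = -40, z = 0 mm), long side along the rail. The back bar's front face is 70 mm beyond (bar 16 mm high); side guides, 14 mm high, leave 12 mm of play on either side; they reach from the bar 60 mm forward and then flare out for another 27 mm.
- tray: White drip tray, 140 (x) x 232 (y) x 26 mm, walls 8 mm thick, floor 4, 0.3 kg. Origin: centre of its underside, z out of the open side. At first it stands on its long edge in front of the dock: x up, open side toward the robot. A few newtons near the top, away from the robot, tip it onto its underside; its wall at x = -70 to -62 is then nearest the robot, and it slides on the bench.
- rack_red: Steel slide rack with red grip and red-ended slides, 0.16 kg, standing on the bench. Origin: centre of its underside, z up, x toward the open side of its hook. Basket 84 (x) x 50 (y) x 38 mm high. A flat stem (5 in x, 16 in y) rises at x = -20 mm from the basket to the grip. A bar can enter from the +x side between basket (z = 38) and hook tip (z = 78).
- rack_blue: Steel slide rack with blue grip and blue-ended slides, 0.16 kg, standing on the bench. Origin: centre of its underside, z up, x toward the open side of its hook. Basket 84 (x) x 50 (y) x 38 mm high. A flat stem (5 in x, 16 in y) rises at x = -20 mm from the basket to the grip. A bar can enter from the +x side between basket (z = 38) and hook tip (z = 78).
- rack_yellow: Steel slide rack with yellow grip and yellow-ended slides, 0.16 kg, standing on the bench. Origin: centre of its underside, z up, x toward the open side of its hook. Basket 84 (x) x 50 (y) x 38 mm high. A flat stem (5 in x, 16 in y) rises at x = -20 mm from the basket to the grip. A bar can enter from the +x side between basket (z = 38) and hook tip (z = 78).
- rack_white: Steel slide rack with white grip and white-ended slides, 0.16 kg, hanging on the rail at first. Origin: centre of its underside, z up, x toward the open side of its hook. Basket 84 (x) x 50 (y) x 38 mm high. A flat stem (5 in x, 16 in y) rises at x = -20 mm from the basket to the grip. A bar can enter from the +x side between basket (z = 38) and hook tip (z = 78).
- rack_red_hook (a point): Point in the red rack's hook (x = 0, z = 90 mm of the rack) where the rail's axis lies when it hangs. The hook is a strip 16 mm wide in y that goes from the stem at x = -20 over to +x: inner ridge x = 0, z = 100, outer top z = 103; tip at x = +17 to +21, down to z = 78 (12 below this point). Raise the hook over 20 mm above hanging height to pass a 16 mm bar under the tip.
- rack_blue_hook (a point): Point in the blue rack's hook (x = 0, z = 90 mm of the rack) where the rail's axis lies when it hangs. The hook is a strip 16 mm wide in y that goes from the stem at x = -20 over to +x: inner ridge x = 0, z = 100, outer top z = 103; tip at x = +17 to +21, down to z = 78 (12 below this point). Raise the hook over 20 mm above hanging height to pass a 16 mm bar under the tip.
- rack_yellow_hook (a point): Point in the yellow rack's hook (x = 0, z = 90 mm of the rack) where the rail's axis lies when it hangs. The hook is a strip 16 mm wide in y that goes from the stem at x = -20 over to +x: inner ridge x = 0, z = 100, outer top z = 103; tip at x = +17 to +21, down to z = 78 (12 below this point). Raise the hook over 20 mm above hanging height to pass a 16 mm bar under the tip.
- rack_white_hook (a point): Point in the white rack's hook (x = 0, z = 90 mm of the rack) where the rail's axis lies when it hangs. The hook is a strip 16 mm wide in y that goes from the stem at x = -20 over to +x: inner ridge x = 0, z = 100, outer top z = 103; tip at x = +17 to +21, down to z = 78 (12 below this point). Raise the hook over 20 mm above hanging height to pass a 16 mm bar under the tip.
- rack_red_grip (a point): Centre of the red grip of this rack: a block 26 (x) x 12 (y) x 34 mm (z) at x = -20, y = 0, z = 157 of the rack, top at z = 174. Grasp it from above across its 12 mm (y).
- rack_blue_grip (a point): Centre of the blue grip of this rack: a block 26 (x) x 12 (y) x 34 mm (z) at x = -20, y = 0, z = 157 of the rack, top at z = 174. Grasp it from above across its 12 mm (y).
- rack_yellow_grip (a point): Centre of the yellow grip of this rack: a block 26 (x) x 12 (y) x 34 mm (z) at x = -20, y = 0, z = 157 of the rack, top at z = 174. Grasp it from above across its 12 mm (y).
- rack_white_grip (a point): Centre of the white grip of this rack: a block 26 (x) x 12 (y) x 34 mm (z) at x = -20, y = 0, z = 157 of the rack, top at z = 174. Grasp it from above across its 12 mm (y).
- mat: Grey ribbed mat on the bench, 110 (x) x 140 (y) x 3 mm, fixed, at the front left. Origin: centre of its underside. The dry rack's place.
- mark_red: Red sleeve on the keeper bar, 13 mm diameter, 18 mm long along the rail; origin at its centre, on the axis of the keeper bar. The mark for the red rack. Which colour is where changes; places are 75 mm apart, at y = +35, -40, -115 mm of the stand.
- mark_blue: Blue sleeve on the keeper bar, 13 mm diameter, 18 mm long along the rail; origin at its centre, on the axis of the keeper bar. The mark for the blue rack. Which colour is where changes; places are 75 mm apart, at y = +35, -40, -115 mm of the stand.
- mark_yellow: Yellow sleeve on the keeper bar, 13 mm diameter, 18 mm long along the rail; origin at its centre, on the axis of the keeper bar. The mark for the yellow rack. Which colour is where changes; places are 75 mm apart, at y = +35, -40, -115 mm of the stand.
- stain_bottle_a: Amber bottle with black cap, 45 x 45 x 90 mm, at the back left between sink and tube rack. Origin: centre of its underside. Bystander.
- stain_bottle_b: Amber bottle with black cap, 45 x 45 x 90 mm, at the back left between sink and tube rack. Origin: centre of its underside. Bystander.
- sample_cup_d: Clear specimen cup with red cap, 52 x 52 x 64 mm, at the back right. Origin: centre of its underside. Bystander.

How it is judged:
By the outcome, as a careful person would: the job done as asked, in the order asked, and still so for the second after the job is handed in, with the robot touching nothing.
Of rack_red, rack_blue, rack_yellow only 2 to 3 are there at a start; the rules pass over those that are not, and their reading is None.
At some moment in a run one of rack_red, rack_blue, rack_yellow may be knocked a few centimetres aside while the robot is not near it.
Once in a run the grip may slacken for a moment while it holds something.
It also fails if it takes over 210 s, if anything falls off the work surface, if the arm or the gripper's body presses on something with over 40 N, if the wrist force passes 120 N, or if a joint passes its speed limit or range.

## Robot

A 7-joint arm with a two-finger parallel gripper is mounted at the origin on a cart in front of the work surface, level with it; the furniture and walls round the work are solid. World frame = base frame: x ahead of the robot, y to its left, z up, the work surface at z = 0. Lengths are in m, angles in degrees, forces in N, time in s.
With the tool pointing down it reaches from about 0.35 to 0.9 m from the base axis. Payload 8.1 kg.
Tool frame: the origin (TCP) lies on the centre line of the jaws, within the pads' length; the fingertips stand 8 mm ahead of it and the grasp point (between the pads) lies 11 mm behind it (robot.nose_length is the distance from the TCP to the fingertips, in m); z points along the fingers, y is the direction in which the jaws open and shut (so a half turn about z gives the same grasp; the last joint's range is limited). The gripper opens to 92 mm and grips with 3 to 60 N. Pads are 19 mm wide; open, the fingers measure 130 mm over their backs; the gripper's body (75 mm by 190 mm) begins 47 mm behind the grasp point.
Start: joints at [-78.53, 24.895, 1.432, 90.138, -0.665, 64.973, -4.303], TCP at [0.186, 0.597, 0.235] pointing down, gripper open.
Joint ranges: [-149.89, 149.89], [-25.12, 119.58], [-72.63, 75.52], [4.76, 147.25], [-75.54, 255.54], [6.69, 114.76], [-157.13, 157.13]. Speed limits (degrees/s): [127.2, 127.2, 172.46, 172.46, 180, 180, 180].

## Interface

Orientations are given as a 3x3 rotation matrix whose columns are the frame's x, y, z axes.
In Python, from rig import robot, optics, order gives the robot as it stands.
- The arm moves only by the tool carry_out, never from a script. Its argument "rows" is one flat list of numbers, 6 for each row, row after row: the shift along the tool's x, y, z normalised to -1 to 1, where 1 is 0.3 m, then the turn, a rotation vector about the tool's x, y, z normalised to -1 to 1, where 1 is 180 degrees. A call has exactly 5 rows; each row is the pose to reach, as a shift and turn from the pose commanded when the call began, along the tool's axes at that moment, turning the shorter way round; what a row does not reach only later rows make up. A row lasts 1/10 s, in which the tool goes at most 50 mm and 8.59 degrees, less where a joint would pass 70% of its speed; a pose out of reach is approached as far as the arm can. A call with a number of a shift or a turn outside -1 to 1 is refused whole. A call with a gripper value outside its range is refused whole. "gripper" is the gripper's target within -1 to 1 (fully open at 1, half-way at 0, shut at -1), set as the call begins (left out, the last holds). The fingers move at their own pace and stop on an object; "newtons" is the grip in N (left out, the last holds). Time passes only in rows, so rows that repeat a pose let the fingers close, or fill a call up. It gives the time, the measured TCP pose, the force and the opening at its end, in the units of the state.
- robot.sense(): the state, without advancing time (a new reading comes with each control period).
- optics.snapshot(name): name is "side" or "top" or "wrist"; returns the picture (400x640x3 uint8, red, green, blue); there is no depth.
- optics.calibration(name): a dict with "camera_matrix" (3x3 intrinsics, pixels), "distortion" ([k1, k2, p1, p2, k3] as OpenCV has them; the pictures are not rectified), "R" (3x3) and "t" (3): a world point X has camera coordinates R X + t. Camera axes: x right, y down, z forward; pixel columns grow to the right and rows downward; lengths in m; the calibration is good to about 2 mm. A picture is of the moment at which its call begins: read the wrist's pose just before it. calibration takes no time and is no camera call; for the wrist camera it gives the pose at the moment of the call.
- order.close_job(): hands the job in, once; it reports no verdict.
The state is a dict: "time": time; "joint_positions": joint angles; "qd": joint speeds; "tau": joint torques, N m; "tcp_pos": TCP position; "tool_rot": TCP orientation; "force": force on the tool from outside, world axes, zero at the start; "wrist_torque": the same for the moment, N m; "finger_gap": finger opening in m.
Only numpy, scipy, OpenCV 4.12 (cv2) and the standard library are available. Lean on these libraries where they do the work, as an engineer would, in place of code of your own. Each camera call takes 0.05 s, during which the arm holds its last target. There are 200 camera calls.

## Working session

There is one attempt and no reset: what is moved stays moved. The work goes in short steps, Python scripts to look and compute and a tool call to move; the robot and the scene stay as the last step left them, time stands still between calls to the robot, and variables do not carry over. Pictures are saved under pics/ and viewed, about 12 in all and at most 16, crops included, and the job is handed in when it is done.

Besides the shell and the picture viewer there is one more tool, called after ">>>" by a JSON object that holds its "api" and its "payload", one argument or row to a line. carry_out: Moves the arm, as the interface text tells. Its arguments: {"type":"object","properties":{"rows":{"type":"array","items":{"type":"number"}},"gripper":{"type":"number"},"newtons":{"type":"number"}},"required":["rows"]}

```bash
mkdir -p pics; ls; cat > h.py <<'E'
import numpy as np, cv2
from rig import robot, optics, order
def snap(n,f,crop=None,scale=1):
    im=optics.snapshot(n)[:,:,::-1].copy()
    cv2.imwrite('pics/raw_'+f,im)
    if crop: 
        x0,y0,x1,y1=crop; im=im[y0:y1,x0:x1]
    if scale!=1: im=cv2.resize(im,None,fx=scale,fy=scale,interpolation=cv2.INTER_CUBIC)
    cv2.imwrite('pics/'+f,im)
def ray(c,uv):
    K=np.array(c['camera_matrix']);D=np.array(c['distortion'])
    p=cv2.undistortPoints(np.array([[uv]],float),K,D)[0,0]
    R=np.array(c['R']);t=np.array(c['t'])
    return -R.T@t, R.T@np.array([p[0],p[1],1])
def atz(c,uv,z):
    o,d=ray(c,uv); return o+d*(z-o[2])/d[2]
def proj(c,X):
    K=np.array(c['camera_matrix']);D=np.array(c['distortion'])
    return cv2.projectPoints(np.array(X,float).reshape(-1,1,3),cv2.Rodrigues(np.array(c['R']))[0],np.array(c['t'],float),K,D)[0][:,0]
def tri(c1,u1,c2,u2):
    o1,d1=ray(c1,u1);o2,d2=ray(c2,u2)
    A=np.stack([d1,-d2],1); s=np.linalg.lstsq(A,o2-o1,rcond=None)[0]
    a=o1+s[0]*d1;b=o2+s[1]*d2
    return (a+b)/2,np.linalg.norm(a-b)
def rot(rpsi):
    "tool pointing down, tool y (jaw) at yaw rpsi deg from world: y_tool=(cos,sin,0)"
    a=np.radians(rpsi);y=np.array([np.cos(a),np.sin(a),0]);z=np.array([0,0,-1.]);x=np.cross(y,z)
    return np.stack([x,y,z],1)
def goal(p,yaw=None,cur=None):
    "print row units to reach world p, jaw yaw, from current pose"
    s=robot.sense();R=np.array(s['tool_rot']);
    d=R.T@(np.array(p)-np.array(s['tcp_pos']))/0.3
    r=np.zeros(3)
    if yaw is not None:
        r=min((cv2.Rodrigues(R.T@rot(y))[0].ravel()/np.pi for y in (yaw,yaw+180)),key=np.linalg.norm)
    return np.round(np.r_[d,r],4)
E
python3 - <<'E'
from h import *
for n in('side','top','wrist'):
    snap(n,f'a_{n}.png')
    c=optics.calibration(n);R=np.array(c['R']);print(n,'cam at',(-R.T@np.array(c['t'])).round(3),'fwd',R[2].round(3))
s=robot.sense();print(s)
E
```

```text
pics
side cam at [-0.143 -0.557  1.052] fwd [ 0.58   0.376 -0.723]
top cam at [ 0.421 -0.121  1.627] fwd [ 0.109 -0.    -0.994]
wrist cam at [0.107 0.622 0.384] fwd [ 0.295 -0.092 -0.951]
{'time': 0.15, 'joint_positions': array([-78.53031627,  24.92766708,   1.43026852,  90.17528541,
        -0.66294332,  64.97308011,  -4.30256101]), 'qd': array([ 0.12527488, -0.03926452, -0.07652411, -0.05809523,  0.00065736,
        0.06973906,  0.04298237]), 'tau': array([ 1.77415357e-03, -6.68265867e+01,  9.86182205e-01, -3.14695108e+01,
       -6.04726584e-02,  3.93278268e-02,  7.86080773e-05]), 'tcp_pos': array([0.18629946, 0.5962091 , 0.23413337]), 'tool_rot': array([[-9.54498371e-01,  2.98216044e-01, -2.25975472e-04],
       [ 2.98216101e-01,  9.54497674e-01, -1.16097210e-03],
       [-1.30527446e-04, -1.17553550e-03, -9.99999301e-01]]), 'force': array([ 0.13815966, -0.51271407,  0.5347119 ]), 'wrist_torque': array([ 0.02483372, -0.05980018,  0.00959113]), 'finger_gap': 0.09192155697245846}
```

View pics/a_side.png

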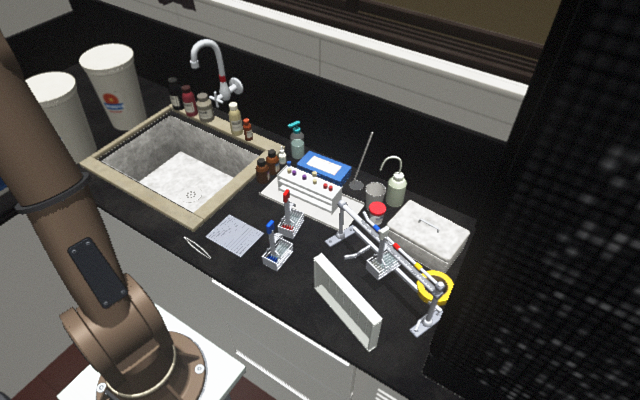

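View pics/a_top.png

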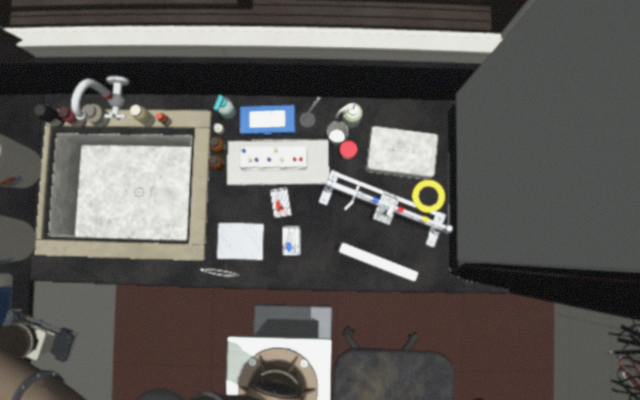

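```bash
python3 - <<'E'
import cv2
a=cv2.imread('pics/raw_a_side.png');b=cv2.imread('pics/raw_a_top.png')
cv2.imwrite('pics/b1.png',cv2.resize(a[180:355,250:470],None,fx=3.4,fy=3.4,interpolation=cv2.INTER_CUBIC))
cv2.imwrite('pics/b2.png',cv2.resize(b[155:290,210:460],None,fx=3.2,fy=3.2,interpolation=cv2.INTER_CUBIC))
E
```

```text
(no output)
```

View pics/b1.png

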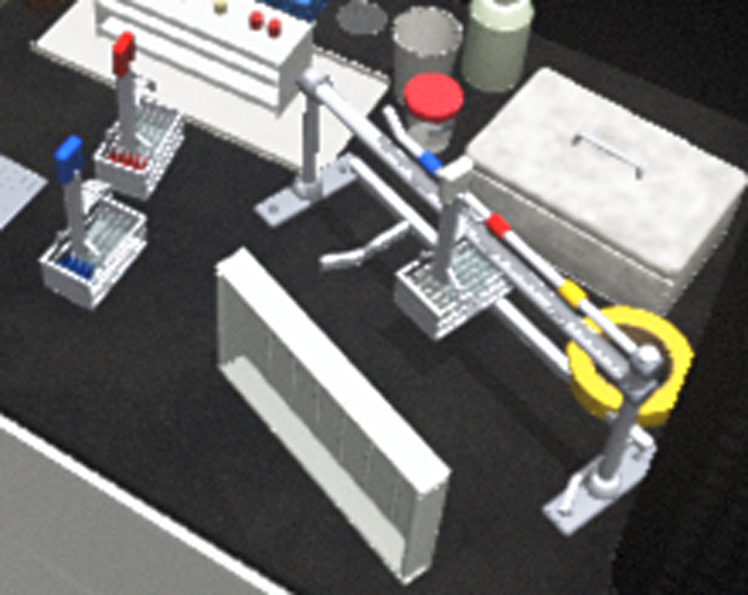

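View pics/b2.png

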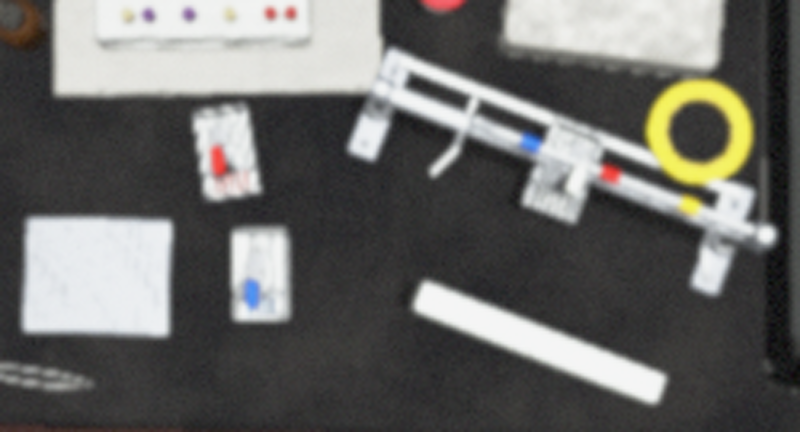

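```bash
python3 - <<'E'
from h import *
T=optics.calibration('top');S=optics.calibration('side')
t=lambda u,v:(210+u/3.2-.34,155+v/3.2-.34)
s=lambda u,v:(250+u/3.4-.35,180+v/3.4-.35)
P={}
for n,a,b in [('blue',(531,142),(430,163)),('red',(611,174),(498,226)),('yel',(690,205),(572,292))]:
    p,e=tri(T,t(*a),S,s(*b)); P[n]=atz(T,t(*a),.175); print(n,p.round(4),round(e,4),P[n].round(4),atz(S,s(*b),.175).round(4))
for n,a,b in [('gred',(219,157),(124,37)),('gblue',(251,290),(69,142)),('gwhite',(578,178),(456,165))]:
    p,e=tri(T,t(*a),S,s(*b)); print(n,p.round(4),round(e,4),atz(T,t(*a),.174).round(4))
for n,q in [('redrack',[(192,110),(244,103),(262,192),(208,200)]),('bluerack',[(231,229),(288,227),(290,319),(234,322)])]:
    print(n,np.mean([atz(T,t(*a),.038) for a in q],0).round(4));print([atz(T,t(*a),.038).round(3)[:2].tolist() for a in q])
print('mat',[atz(T,t(*a),.003).round(4)[:2].tolist() for a in [(24,218),(172,221),(170,335),(23,331)]])
print('tray top',[atz(T,t(*a),.14).round(4)[:2].tolist() for a in [(425,280),(412,306),(657,404),(667,377)]])
for n,a in [('keepend',(472,98))]: print(n,atz(T,t(*a),.189).round(4))
E
```

```text
blue [ 0.5705 -0.2734  0.172 ] 0.0003 [ 0.5703 -0.2732  0.175 ] [ 0.568  -0.2743  0.175 ]
red [ 0.5436 -0.3442  0.1729] 0.0005 [ 0.5436 -0.3441  0.175 ] [ 0.5418 -0.3445  0.175 ]
yel [ 0.5178 -0.4144  0.1744] 0.0001 [ 0.5177 -0.4142  0.175 ] [ 0.5174 -0.4146  0.175 ]
gred [0.5511 0.0008 0.173 ] 0.0005 [0.5509 0.0009 0.174 ]
gblue [ 0.4354 -0.0309  0.1722] 0.001 [ 0.4351 -0.0306  0.174 ]
gwhite [ 0.5349 -0.3077  0.2267] 0.0009 [ 0.5395 -0.3151  0.174 ]
redrack [0.5689 0.0052 0.038 ]
[[0.608, 0.04], [0.616, -0.01], [0.53, -0.03], [0.521, 0.022]]
bluerack [ 0.4517 -0.0311  0.038 ]
[[0.494, -0.001], [0.497, -0.056], [0.41, -0.06], [0.406, -0.007]]
mat [[0.5016, 0.2052], [0.5022, 0.0593], [0.3912, 0.0576], [0.3912, 0.2017]]
tray top [[0.4479, -0.1836], [0.4245, -0.1725], [0.3418, -0.3926], [0.3659, -0.4014]]
keepend [ 0.6063 -0.2197  0.189 ]
```

```bash
cat >> h.py <<'E'
YAW=20.4;O=np.array([.558,-.3064])
xs=np.array([np.cos(np.radians(YAW)),-np.sin(np.radians(YAW))]);ys=np.array([-xs[1],xs[0]])
def st(p): d=np.array(p)[:2]-O; return np.array([d@xs,d@ys])
def wd(x,y,z=None):
    q=O+x*xs+y*ys; return q if z is None else np.r_[q,z]
E
python3 - <<'E'
from h import *
s=robot.sense();R=s['tool_rot']
for p in [(.36,.4,.36),(.46,.1,.36)]: print(goal(p,69.6))
print('mat',st((.4465,.131)),'white grip',st((.5349,-.3077)),'tray',st((.395,-.2875)),'red',st((.551,.001)),'blue',st((.4354,-.031)))
E
```

```text
[-7.478e-01 -4.521e-01 -4.189e-01 -4.000e-04  1.000e-04  1.690e-02]
[-1.3641e+00 -1.3072e+00 -4.1780e-01 -4.0000e-04  1.0000e-04  1.6900e-02]
mat [-0.25697236  0.37110136] white grip [-0.02119807 -0.00927048] tray [-0.15936498 -0.03910261] red [-0.11371202  0.28568048] blue [-0.21090751  0.21539253]
```

>>> {"api": "carry_out", "payload": {
  "rows": [-0.2,-0.1,-0.2,0,0,0.017,-0.35,-0.2,-0.4,0,0,0.017,-0.5,-0.3,-0.4,0,0,0.017,-0.6,-0.4,-0.4,0,0,0.017,-0.6,-0.4,-0.4,0,0,0.017],
  "gripper": 1
}}

```text
time: 0.65
tcp_pos: [0.321, 0.43, 0.3543]
tool_rot: [[-0.937, 0.349, 0.0], [0.349, 0.937, 0.0], [-0.0, 0.0, -1.0]]
force: [0.8, -0.2, -0.7]
finger_gap: 0.0918
```

>>> {"api": "carry_out", "payload": {
  "rows": [-0.095,-0.13,0,0,0,0,-0.19,-0.26,0,0,0,0,-0.28,-0.38,0,0,0,0,-0.38,-0.51,0,0,0,0,-0.38,-0.51,0,0,0,0]
}}

```text
time: 1.15
tcp_pos: [0.3758, 0.2419, 0.354]
tool_rot: [[-0.934, 0.357, 0.001], [0.357, 0.934, -0.001], [-0.001, -0.001, -1.0]]
force: [0.3, 1.0, 0.5]
finger_gap: 0.0921
```

>>> {"api": "carry_out", "payload": {
  "rows": [-0.095,-0.13,0,0,0,0,-0.19,-0.26,0,0,0,0,-0.28,-0.38,0,0,0,0,-0.38,-0.51,0,0,0,0,-0.38,-0.51,0,0,0,0]
}}

```text
time: 1.65
tcp_pos: [0.4283, 0.059, 0.354]
tool_rot: [[-0.934, 0.357, 0.001], [0.357, 0.934, -0.001], [-0.002, -0.001, -1.0]]
force: [-0.4, 0.3, -0.4]
finger_gap: 0.0918
```

>>> {"api": "carry_out", "payload": {
  "rows": [-0.095,-0.13,0,0,0,0,-0.19,-0.26,0,0,0,0,-0.28,-0.38,0,0,0,0,-0.38,-0.51,0,0,0,0,-0.38,-0.51,0,0,0,0]
}}

```text
time: 2.15
tcp_pos: [0.481, -0.124, 0.3538]
tool_rot: [[-0.934, 0.356, 0.001], [0.356, 0.934, -0.003], [-0.002, -0.003, -1.0]]
force: [0.7, -0.6, 0.1]
finger_gap: 0.0914
```

>>> {"api": "carry_out", "payload": {
  "rows": [-0.095,-0.13,0,0,0,0,-0.19,-0.26,0,0,0,0,-0.28,-0.38,0,0,0,0,-0.38,-0.51,0,0,0,0,-0.38,-0.51,0,0,0,0]
}}

```text
time: 2.65
tcp_pos: [0.5335, -0.307, 0.3521]
tool_rot: [[-0.935, 0.355, -0.003], [0.355, 0.935, -0.004], [0.001, -0.004, -1.0]]
force: [-0.4, -0.2, 0.4]
finger_gap: 0.0917
```

```bash
python3 - <<'E'
from h import *
s=robot.sense();print(s['tcp_pos'],st(s['tcp_pos']),s['time'])
c=optics.calibration('wrist');snap('wrist','c1.png')
for n,p in [('grip',(-.02,-.009,.229)),('blue',(0,.035,.175)),('red',(0,-.04,.175)),('load',(0,.125,.145)),('kend',(0,.086,.189))]: print(n,proj(c,wd(*p)).round(1))
E
```

```text
[ 0.53346699 -0.30697707  0.35214186] [-0.0227932  -0.00909239] 2.65
grip [[323.2 193.7]]
blue [[368.5 196.3]]
red [[291.9 196.7]]
load [[449.6 187.1]]
kend [[424.3 200.6]]
```

View pics/c1.png

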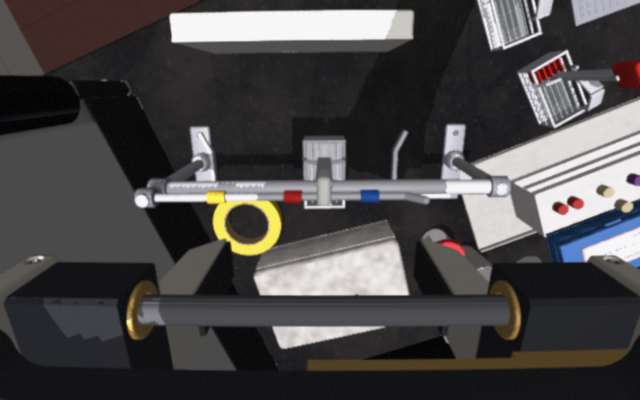

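>>> {"api": "carry_out", "payload": {
  "rows": [-0.008,0,0.15,0,0,-0.002,-0.008,0,0.3,0,0,-0.002,-0.008,0,0.4,0,0,-0.002,-0.008,0,0.46,0,0,-0.002,-0.008,0,0.503,0,0,-0.002]
}}

```text
time: 3.2
tcp_pos: [0.5364, -0.2994, 0.201]
tool_rot: [[-0.94, 0.341, -0.002], [0.341, 0.94, 0.002], [0.002, 0.001, -1.0]]
force: [0.2, -0.0, 0.9]
finger_gap: 0.0919
```

>>> {"api": "carry_out", "payload": {
  "rows": [0,0,0,0,0,0,0,0,0,0,0,0,0,0,0,0,0,0,0,0,0,0,0,0,0,0,0,0,0,0],
  "gripper": -1,
  "newtons": 30
}}

```text
time: 3.7
tcp_pos: [0.5366, -0.3021, 0.2034]
tool_rot: [[-0.939, 0.343, 0.001], [0.343, 0.939, -0.0], [-0.001, 0.0, -1.0]]
force: [0.2, -0.4, 0.7]
finger_gap: 0.0564
```

>>> {"api": "carry_out", "payload": {
  "rows": [0,0,0,0,0,0,0,0,0,0,0,0,0,0,0,0,0,0,0,0,0,0,0,0,0,0,0,0,0,0]
}}

```text
time: 4.2
tcp_pos: [0.5362, -0.3021, 0.2027]
tool_rot: [[-0.939, 0.343, -0.0], [0.343, 0.939, -0.0], [-0.0, -0.0, -1.0]]
force: [-1.1, -3.0, -0.1]
finger_gap: 0.0165
```

>>> {"api": "carry_out", "payload": {
  "rows": [0,0,0,0,0,0,0,0,0,0,0,0,0,0,0,0,0,0,0,0,0,0,0,0,0,0,0,0,0,0]
}}

```text
time: 4.7
tcp_pos: [0.5363, -0.3019, 0.2027]
tool_rot: [[-0.939, 0.343, 0.0], [0.343, 0.939, -0.0], [-0.0, -0.0, -1.0]]
force: [0.6, -0.0, 0.1]
finger_gap: 0.0147
```

```bash
python3 - <<'E'
from h import *
s=robot.sense();print(st(s['tcp_pos']),s['tcp_pos'],s['force'],s['finger_gap'],s['wrist_torque'])
E
```

```text
[-0.02186455 -0.00336581] [ 0.53633352 -0.30193334  0.20269483] [ 0.60525394 -0.03485239  0.14107713] 0.014662365919936448 [-0.11331312 -0.02749026 -0.01871813]
```

>>> {"api": "carry_out", "payload": {
  "rows": [0,0,-0.007,0,0,0,0,0,-0.014,0,0,0,0,0.02,-0.014,0,0,0,0,0.04,-0.014,0,0,0,0,0.06,-0.014,0,0,0]
}}

```text
time: 5.2
tcp_pos: [0.5428, -0.284, 0.2068]
tool_rot: [[-0.94, 0.342, -0.0], [0.342, 0.94, 0.0], [0.0, 0.0, -1.0]]
force: [1.0, -0.7, -1.2]
finger_gap: 0.0148
```

>>> {"api": "carry_out", "payload": {
  "rows": [0,0.04,0,0,0,0,0,0.08,0,0,0,0,0,0.12,0,0,0,0,0,0.16,0,0,0,0,0,0.2,0,0,0,0]
}}

```text
time: 5.7
tcp_pos: [0.5635, -0.2274, 0.2069]
tool_rot: [[-0.94, 0.342, -0.0], [0.342, 0.94, 0.0], [0.0, 0.0, -1.0]]
force: [-0.4, -0.2, -1.5]
finger_gap: 0.0147
```

>>> {"api": "carry_out", "payload": {
  "rows": [0,0.04,0,0,0,0,0,0.08,0,0,0,0,0,0.12,0,0,0,0,0,0.16,0,0,0,0,0,0.16,0,0,0,0]
}}

```text
time: 6.2
tcp_pos: [0.5805, -0.181, 0.2067]
tool_rot: [[-0.94, 0.34, 0.0], [0.34, 0.94, 0.001], [0.0, 0.001, -1.0]]
force: [0.1, 0.6, -2.1]
finger_gap: 0.0146
```

```bash
python3 - <<'E'
from h import *
s=robot.sense();print(st(s['tcp_pos']),s['tcp_pos'],s['force'],s['finger_gap'],s['wrist_torque'])
E
```

```text
[-0.02261806  0.12537243] [ 0.58050183 -0.18100665  0.2066503 ] [ 0.06259959  0.63509744 -2.07731561] 0.01458887973204283 [0.09244592 0.0299387  0.01585222]
```

>>> {"api": "carry_out", "payload": {
  "rows": [0,0,-0.03,0,0,0,0,0,-0.06,0,0,0,0,0,-0.09,0,0,0,0.05,0,-0.09,0,0,0,0.1,0,-0.09,0,0,0]
}}

```text
time: 6.7
tcp_pos: [0.5513, -0.1742, 0.235]
tool_rot: [[-0.939, 0.344, 0.001], [0.344, 0.939, -0.001], [-0.002, -0.0, -1.0]]
force: [1.0, -0.7, -1.7]
finger_gap: 0.0145
```

>>> {"api": "carry_out", "payload": {
  "rows": [0.06,0,0,0,0,0,0.12,0,0,0,0,0,0.2,0,0,0,0,0,0.2,0,-0.15,0,0,0,0.2,0,-0.3,0,0,0]
}}

```text
time: 7.2
tcp_pos: [0.4927, -0.1529, 0.3247]
tool_rot: [[-0.939, 0.345, -0.003], [0.345, 0.939, 0.001], [0.003, -0.0, -1.0]]
force: [2.2, -0.6, -0.7]
finger_gap: 0.0145
```

```bash
python3 - <<'E'
from h import *
s=robot.sense();print(st(s['tcp_pos']),s['tcp_pos'],s['force'],s['finger_gap'],s['wrist_torque'])
print(goal((.427,.131,.37)),goal((.427,.131,.37),90))
E
```

```text
[-0.11470524  0.12110294] [ 0.49270195 -0.15290936  0.32469473] [ 2.19381069 -0.60162453 -0.67145545] 0.014531130227513893 [ 0.02470479 -0.16011397 -0.03614998]
[ 0.5321  0.813  -0.1494  0.      0.      0.    ] [ 5.321e-01  8.130e-01 -1.494e-01  2.000e-04 -1.000e-03 -1.120e-01]
```

>>> {"api": "carry_out", "payload": {
  "rows": [0,0,-0.1,0,0,0,0.04,0.06,-0.18,0,0,-0.02,0.1,0.16,-0.19,0,0,-0.05,0.16,0.27,-0.19,0,0,-0.08,0.26,0.4,-0.19,0,0,-0.112]
}}

```text
time: 7.7
tcp_pos: [0.4631, -0.0139, 0.3822]
tool_rot: [[-1.0, -0.002, 0.003], [-0.002, 1.0, -0.0], [-0.003, -0.0, -1.0]]
force: [0.6, 1.0, -1.8]
finger_gap: 0.0148
```

```bash
python3 - <<'E'
from h import *
s=robot.sense();print(s['tcp_pos'],s['force'],s['finger_gap'])
print(goal((.427,.131,.37),90));print(goal((.427,.131,.16),90))
E
```

```text
[ 0.46307863 -0.01387089  0.38215318] [ 0.57123812  1.01796132 -1.82134375] 0.014775049363261326
[ 1.196e-01  4.831e-01  4.010e-02 -1.000e-04  9.000e-04  5.000e-04]
[ 1.214e-01  4.832e-01  7.401e-01 -1.000e-04  9.000e-04  5.000e-04]
```

>>> {"api": "carry_out", "payload": {
  "rows": [0.03,0.12,0,0,0,0,0.06,0.24,0,0,0,0,0.09,0.36,0,0,0,0,0.12,0.483,0,0,0,0,0.12,0.483,0.1,0,0,0]
}}

```text
time: 8.2
tcp_pos: [0.4272, 0.137, 0.354]
tool_rot: [[-1.0, -0.008, 0.006], [-0.008, 1.0, 0.005], [-0.006, 0.005, -1.0]]
force: [0.4, 0.0, -1.3]
finger_gap: 0.0147
```

>>> {"api": "carry_out", "payload": {
  "rows": [0,0,0.15,0,0,0,0,0,0.3,0,0,0,0,0,0.45,0,0,0,0,0,0.55,0,0,0,0,0,0.62,0,0,0]
}}

```text
time: 8.7
tcp_pos: [0.4262, 0.1306, 0.1637]
tool_rot: [[-1.0, -0.0, -0.001], [-0.0, 1.0, -0.001], [0.001, -0.001, -1.0]]
force: [0.8, 0.2, -1.9]
finger_gap: 0.0148
```

```bash
python3 - <<'E'
from h import *
s=robot.sense();print(s['tcp_pos'],s['force'],s['finger_gap'])
print(goal((.427,.131,.151),90))
E
```

```text
[0.426208   0.13062252 0.16368343] [ 0.78272467  0.21233839 -1.94219998] 0.014842912222297158
[-0.0027  0.0013  0.0423 -0.0003 -0.0003  0.0001]
```

>>> {"api": "carry_out", "payload": {
  "rows": [0,0,0.012,0,0,0,0,0,0.022,0,0,0,0,0,0.03,0,0,0,0,0,0.036,0,0,0,0,0,0.041,0,0,0]
}}

```text
time: 9.2
tcp_pos: [0.4269, 0.1319, 0.1537]
tool_rot: [[-1.0, -0.002, 0.001], [-0.002, 1.0, 0.001], [-0.001, 0.001, -1.0]]
force: [-8.6, -1.9, 22.9]
finger_gap: 0.0148
```

>>> {"api": "carry_out", "payload": {
  "rows": [0,0,0.002,0,0,0,0,0,0.002,0,0,0,0,0,0.002,0,0,0,0,0,0.002,0,0,0,0,0,0.002,0,0,0]
}}

```text
time: 9.7
tcp_pos: [0.4267, 0.1319, 0.1536]
tool_rot: [[-1.0, -0.002, 0.0], [-0.002, 1.0, 0.002], [-0.0, 0.002, -1.0]]
force: [-7.6, -1.5, 19.9]
finger_gap: 0.0148
```

>>> {"api": "carry_out", "payload": {
  "rows": [0,0,-0.006,0,0,0,0,0,-0.006,0,0,0,0,0,-0.006,0,0,0,0,0,-0.006,0,0,0,0,0,-0.006,0,0,0]
}}

```text
time: 10.2
tcp_pos: [0.4266, 0.1317, 0.1539]
tool_rot: [[-1.0, -0.002, -0.0], [-0.002, 1.0, 0.0], [0.0, 0.0, -1.0]]
force: [-1.3, -0.2, 2.5]
finger_gap: 0.0146
```

>>> {"api": "carry_out", "payload": {
  "rows": [0,0,0,0,0,0,0,0,0,0,0,0,0,0,0,0,0,0,0,0,0,0,0,0,0,0,0,0,0,0],
  "gripper": 0
}}

```text
time: 10.7
tcp_pos: [0.4266, 0.1316, 0.1538]
tool_rot: [[-1.0, -0.002, 0.0], [-0.002, 1.0, 0.0], [-0.0, 0.0, -1.0]]
force: [0.3, 0.4, 0.0]
finger_gap: 0.045
```

>>> {"api": "carry_out", "payload": {
  "rows": [0,0,-0.1,0,0,0,0,0,-0.22,0,0,0,0,0,-0.36,0,0,0,0,0,-0.5,0,0,0,0,0,-0.64,0,0,0]
}}

```text
time: 11.2
tcp_pos: [0.4263, 0.1313, 0.3476]
tool_rot: [[-1.0, -0.002, 0.0], [-0.002, 1.0, 0.0], [-0.0, 0.0, -1.0]]
force: [1.5, 0.6, -0.3]
finger_gap: 0.0458
```

```bash
python3 - <<'E'
from h import *
s=robot.sense();print(s['tcp_pos'],s['force'],s['finger_gap'])
snap('top','d1.png',(210,155,460,290),3.2)
# tray push point: approach pose stand
for x,y,z in [(-.26,-.04,.36),(-.24,-.04,.125)]: print(wd(x,y), goal(wd(x,y,z),69.6))
E
```

```text
[0.4262644  0.13131406 0.3476445 ] [ 1.49546329  0.6404245  -0.33949997] 0.045828705498671546
[ 0.3003638  -0.25326255] [ 0.4297 -1.2841 -0.0295  0.0019  0.0022  0.1137]
[ 0.31910944 -0.26023399] [ 0.3733 -1.3111  0.7542  0.0019  0.0022  0.1137]
```

View pics/d1.png

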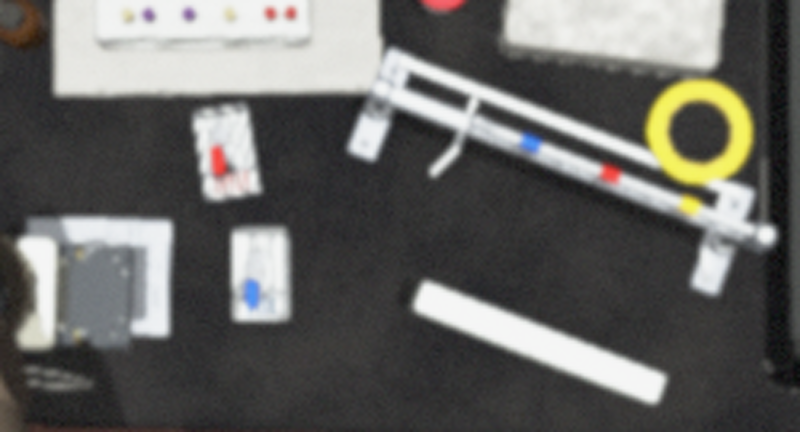

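```bash
python3 - <<'E'
from h import *
print(wd(-.22,-.04), goal(wd(-.22,-.04,.26),69.6))
E
```

```text
[ 0.33785508 -0.26720543] [ 0.3073 -1.3323  0.3046  0.0019  0.0022  0.1137]
```

>>> {"api": "carry_out", "payload": {
  "rows": [0.04,-0.15,0,0,0,0.02,0.08,-0.3,0,0,0,0.05,0.12,-0.45,0,0,0,0.08,0.16,-0.6,0,0,0,0.114,0.18,-0.72,0.05,0,0,0.114],
  "gripper": -1
}}

```text
time: 11.75
tcp_pos: [0.3727, -0.087, 0.3318]
tool_rot: [[-0.935, 0.354, 0.003], [0.354, 0.935, 0.001], [-0.003, 0.002, -1.0]]
force: [0.9, -1.0, -1.0]
finger_gap: 0.0107
```

```bash
python3 - <<'E'
from h import *
s=robot.sense();print(s['tcp_pos'],st(s['tcp_pos']))
print(goal(wd(-.22,-.04,.26),69.6),goal(wd(-.22,-.04,.134),69.6))
E
```

```text
[ 0.37269216 -0.0870232   0.33182784] [-0.25015432  0.14102479]
[-0.1033 -0.6034  0.2382  0.0008  0.0008 -0.0018] [-0.1022 -0.6045  0.6582  0.0008  0.0008 -0.0018]
```

>>> {"api": "carry_out", "payload": {
  "rows": [-0.02,-0.12,0,0,0,-0.002,-0.04,-0.25,0,0,0,-0.002,-0.07,-0.4,0,0,0,-0.002,-0.103,-0.54,0,0,0,-0.002,-0.103,-0.603,0.1,0,0,-0.002]
}}

```text
time: 12.25
tcp_pos: [0.3397, -0.2697, 0.3033]
tool_rot: [[-0.938, 0.346, 0.007], [0.346, 0.938, -0.003], [-0.008, -0.001, -1.0]]
force: [1.1, -0.0, -0.8]
finger_gap: 0.0003
```

>>> {"api": "carry_out", "payload": {
  "rows": [0,0,0.12,0,0,0,0,0,0.24,0,0,0,0,0,0.36,0,0,0,0,0,0.48,0,0,0,0,0,0.555,0,0,0]
}}

```text
time: 12.75
tcp_pos: [0.3378, -0.2643, 0.1319]
tool_rot: [[-0.939, 0.343, -0.003], [0.343, 0.939, 0.0], [0.003, -0.001, -1.0]]
force: [0.5, 0.2, -0.2]
finger_gap: 0.0004
```

```bash
python3 - <<'E'
from h import *
s=robot.sense();print(s['tcp_pos'],st(s['tcp_pos']),s['finger_gap'])
E
```

```text
[ 0.33775858 -0.26432236  0.13193086] [-0.2210954  -0.03733139] 0.0004409799974749032
```

>>> {"api": "carry_out", "payload": {
  "rows": [-0.04,0,0,0,0,0,-0.08,0,0,0,0,0,-0.11,0,0,0,0,0,-0.13,0,0,0,0,0,-0.15,0,0,0,0,0]
}}

```text
time: 13.25
tcp_pos: [0.3824, -0.2806, 0.1351]
tool_rot: [[-0.94, 0.342, 0.002], [0.342, 0.94, -0.001], [-0.002, -0.0, -1.0]]
force: [0.1, -0.4, -0.3]
finger_gap: 0.0005
```

>>> {"api": "carry_out", "payload": {
  "rows": [-0.02,0,0,0,0,0,-0.04,0,0,0,0,0,-0.06,0,0,0,0,0,-0.08,0,0,0,0,0,-0.1,0,0,0,0,0]
}}

```text
time: 13.75
tcp_pos: [0.4097, -0.2907, 0.1343]
tool_rot: [[-0.939, 0.343, -0.0], [0.343, 0.939, 0.0], [0.0, 0.0, -1.0]]
force: [-1.2, 0.0, 0.1]
finger_gap: 0.0005
```

>>> {"api": "carry_out", "payload": {
  "rows": [0,0,0,0,0,0,0,0,0,0,0,0,0,0,0,0,0,0,0,0,0,0,0,0,0,0,0,0,0,0]
}}

```text
time: 14.25
tcp_pos: [0.4092, -0.2904, 0.1343]
tool_rot: [[-0.939, 0.343, 0.0], [0.343, 0.939, 0.0], [0.0, 0.0, -1.0]]
force: [-0.0, -1.4, 0.0]
finger_gap: -0.0
```

```bash
python3 - <<'E'
from h import *
s=robot.sense();print(s['tcp_pos'],st(s['tcp_pos']),s['finger_gap'])
snap('side','e1.png',(150,150,470,390),2.5)
E
```

```text
[ 0.40917214 -0.29043716  0.13431412] [-0.14505788 -0.03691555] -1.7523000896342057e-05
```

View pics/e1.png

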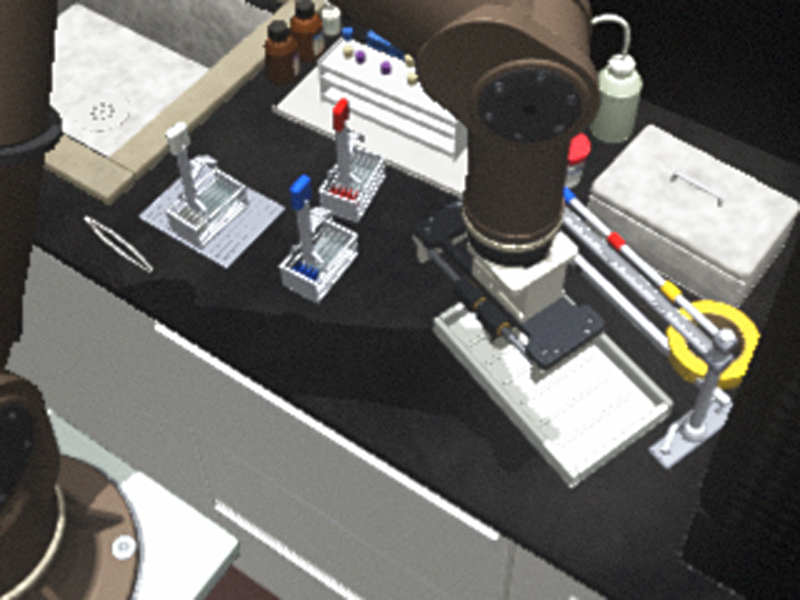

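```bash
python3 - <<'E'
from h import *
S=optics.calibration('side')
for a,z in [((436,318),.026),((572,472),.026),((668,402),.026),((572,487),0)]:
    p=atz(S,(150+a[0]/2.5,150+a[1]/2.5),z); print(p.round(4),st(p).round(4))
print(goal(wd(-.20,-.04,.1343),69.6),goal(wd(-.20,-.04,.02),69.6))
E
```

```text
[ 0.4524 -0.1924  0.026 ] [-0.1387  0.07  ]
[ 0.3737 -0.4023  0.026 ] [-0.1394 -0.1541]
[ 0.4972 -0.4488  0.026 ] [-0.0074 -0.1547]
[ 0.3725 -0.4059  0.    ] [-0.1392 -0.158 ]
[ 1.834e-01 -9.200e-03  1.000e-04  0.000e+00  0.000e+00  1.900e-03] [ 0.1834 -0.0092  0.3811  0.      0.      0.0019]
```

>>> {"api": "carry_out", "payload": {
  "rows": [0.08,-0.01,0,0,0,0.002,0.16,-0.01,0,0,0,0.002,0.17,-0.01,0,0,0,0.002,0.17,-0.01,0.1,0,0,0.002,0.17,-0.01,0.2,0,0,0.002],
  "gripper": 1
}}

```text
time: 14.8
tcp_pos: [0.3619, -0.2761, 0.0742]
tool_rot: [[-0.938, 0.348, 0.003], [0.348, 0.938, -0.001], [-0.003, 0.0, -1.0]]
force: [-0.1, 0.7, -0.1]
finger_gap: 0.0357
```

>>> {"api": "carry_out", "payload": {
  "rows": [0,0,0.06,0,0,0,0,0,0.12,0,0,0,0,0,0.16,0,0,0,0,0,0.185,0,0,0,0,0,0.185,0,0,0]
}}

```text
time: 15.3
tcp_pos: [0.3604, -0.2759, 0.0182]
tool_rot: [[-0.937, 0.349, -0.001], [0.349, 0.937, 0.0], [0.001, 0.0, -1.0]]
force: [0.0, 0.2, -0.4]
finger_gap: 0.076
```

```bash
python3 - <<'E'
from h import *
s=robot.sense();print(s['tcp_pos'],st(s['tcp_pos']),s['finger_gap'],s['force'])
print(goal(wd(-.104,-.04,.018),69.6))
E
```

```text
[ 0.3603651  -0.27587335  0.01823621] [-0.19588037 -0.04027792] 0.07600204483270419 [ 0.03427677  0.23145381 -0.39551849]
[-3.063e-01  1.000e-03  5.000e-04  0.000e+00 -3.000e-04 -1.000e-04]
```

>>> {"api": "carry_out", "payload": {
  "rows": [-0.05,0,0,0,0,0,-0.1,0,0,0,0,0,-0.14,0,0,0,0,0,-0.17,0,0,0,0,0,-0.2,0,0,0,0,0]
}}

```text
time: 15.8
tcp_pos: [0.4164, -0.2966, 0.0189]
tool_rot: [[-0.937, 0.349, -0.001], [0.349, 0.937, 0.001], [0.001, 0.0, -1.0]]
force: [-3.7, 1.6, 2.6]
finger_gap: 0.0917
```

>>> {"api": "carry_out", "payload": {
  "rows": [-0.02,0,0,0,0,0,-0.04,0,0,0,0,0,-0.06,0,0,0,0,0,-0.075,0,0,0,0,0,-0.085,0,0,0,0,0]
}}

```text
time: 16.3
tcp_pos: [0.4409, -0.3058, 0.0188]
tool_rot: [[-0.937, 0.349, 0.0], [0.349, 0.937, -0.0], [-0.0, -0.0, -1.0]]
force: [-2.3, 2.3, 2.2]
finger_gap: 0.0921
```

>>> {"api": "carry_out", "payload": {
  "rows": [-0.005,0,0,0,0,0,-0.01,0,0,0,0,0,-0.015,0,0,0,0,0,-0.02,0,0,0,0,0,-0.025,0,0,0,0,0]
}}

```text
time: 16.8
tcp_pos: [0.4423, -0.306, 0.018]
tool_rot: [[-0.936, 0.351, -0.007], [0.351, 0.936, 0.006], [0.009, 0.003, -1.0]]
force: [-20.6, 10.6, 15.1]
finger_gap: 0.0917
```

>>> {"api": "carry_out", "payload": {
  "rows": [0.05,0,0,0,0,0,0.13,0,0,0,0,0,0.2,0,0,0,0,0,0.2,0,-0.15,0,0,0,0.2,0,-0.3,0,0,0]
}}

```text
time: 17.3
tcp_pos: [0.3902, -0.2871, 0.1094]
tool_rot: [[-0.937, 0.35, -0.002], [0.35, 0.937, 0.001], [0.002, -0.0, -1.0]]
force: [1.5, 0.1, 0.5]
finger_gap: 0.092
```

>>> {"api": "carry_out", "payload": {
  "rows": [0.05,0.05,-0.14,0,0,0,0.1,0.1,-0.28,0,0,0,0.1,0.2,-0.4,0,0,0,0.1,0.3,-0.52,0,0,0,0.1,0.4,-0.6,0,0,0]
}}

```text
time: 17.8
tcp_pos: [0.4061, -0.1641, 0.291]
tool_rot: [[-0.937, 0.35, 0.003], [0.35, 0.937, 0.001], [-0.003, 0.002, -1.0]]
force: [1.0, 0.5, 1.1]
finger_gap: 0.0915
```

```bash
python3 - <<'E'
from h import *
s=robot.sense();print(s['tcp_pos'],st(s['tcp_pos']),s['finger_gap'],s['force'])
snap('top','f1.png',(210,155,460,290),3.2)
c=optics.calibration('top')
h=[(x,y,.026) for x in(-.094,.046) for y in (-.156,.076)]
print((proj(c,[wd(*p) for p in h])-[209.66,154.66])*3.2)
E
```

```text
[ 0.40612629 -0.16408625  0.29102552] [-0.19195509  0.08044918] 0.09146068734741922 [0.98278842 0.48766191 1.13820495]
[[664.30511926 320.69242906]
 [440.37286591 232.01644846]
 [714.82406387 185.90383329]
 [492.82650069  98.16328681]]
```

View pics/f1.png

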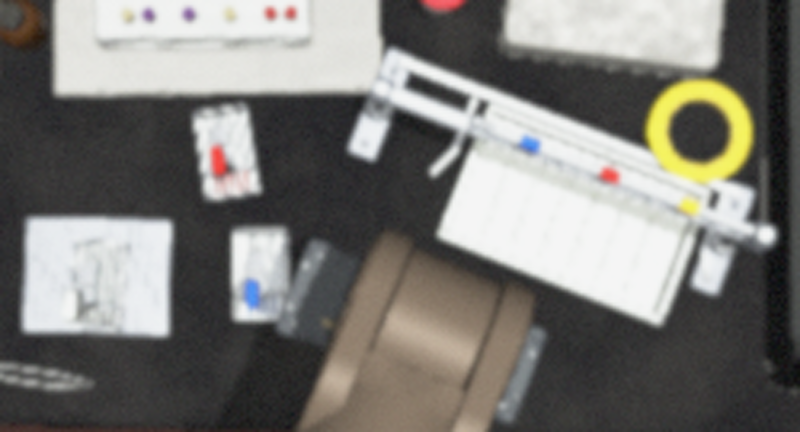

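```bash
python3 - <<'E'
from h import *
print(goal((.551,.001,.27),102.5))
E
```

```text
[-2.575e-01  6.641e-01  8.180e-02  6.000e-04  2.200e-03 -1.815e-01]
```

>>> {"api": "carry_out", "payload": {
  "rows": [-0.05,0.13,0,0,0,-0.04,-0.1,0.26,0,0,0,-0.08,-0.16,0.4,0.02,0,0,-0.12,-0.21,0.54,0.05,0,0.001,-0.16,-0.257,0.664,0.08,0,0.002,-0.1815]
}}

```text
time: 18.35
tcp_pos: [0.5485, -0.0026, 0.2642]
tool_rot: [[-0.976, -0.218, -0.005], [-0.218, 0.976, 0.001], [0.005, 0.003, -1.0]]
force: [0.3, 1.0, 0.6]
finger_gap: 0.0919
```

```bash
python3 - <<'E'
from h import *
s=robot.sense();print(s['tcp_pos'],s['tool_rot'])
c=optics.calibration('wrist');snap('wrist','g1.png')
a=np.radians(12.5);X=np.array([np.cos(a),np.sin(a)]);Y=np.array([-X[1],X[0]]);G=np.array([.551,.001])
pts=[np.r_[G+i*X+j*Y,.174] for i in(-.013,.013) for j in(-.006,.006)]+[np.r_[G+(.02+i)*X+j*Y,.038] for i in(-.042,.042) for j in(-.025,.025)]
print(proj(c,pts).round(0))
print(goal((.551,.001,.146),102.5))
E
```

```text
[ 0.54849355 -0.00256301  0.26420962] [[-0.97589472 -0.21817887 -0.00524254]
 [-0.21818898  0.97590549  0.00143281]
 [ 0.00480362  0.00254213 -0.99998523]]
[[318. 191.]
 [335. 191.]
 [318. 225.]
 [335. 225.]
 [302. 146.]
 [348. 146.]
 [303. 219.]
 [347. 219.]]
[ 0.0017 -0.0107  0.3872  0.001  -0.0017  0.0038]
```

View pics/g1.png

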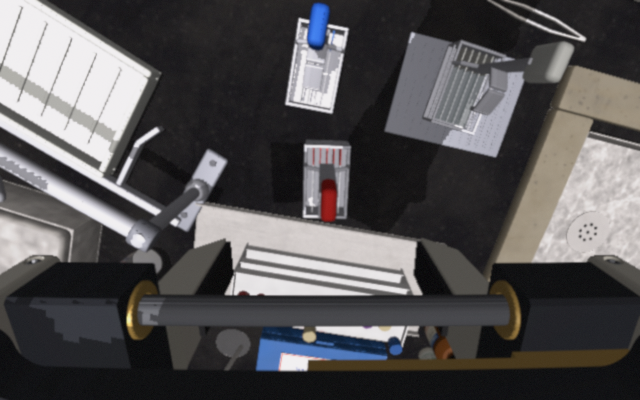

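>>> {"api": "carry_out", "payload": {
  "rows": [0.002,-0.01,0.12,0,-0.001,0.004,0.002,-0.01,0.24,0,-0.001,0.004,0.002,-0.01,0.32,0,-0.001,0.004,0.002,-0.01,0.365,0,-0.001,0.004,0.002,-0.01,0.385,0,-0.001,0.004]
}}

```text
time: 18.9
tcp_pos: [0.5458, -0.0079, 0.1485]
tool_rot: [[-0.98, -0.199, -0.004], [-0.199, 0.98, 0.001], [0.004, 0.002, -1.0]]
force: [0.4, -0.2, 0.5]
finger_gap: 0.0914
```

>>> {"api": "carry_out", "payload": {
  "rows": [0,0,0,0,0,0,0,0,0,0,0,0,0,0,0,0,0,0,0,0,0,0,0,0,0,0,0,0,0,0],
  "gripper": -1,
  "newtons": 40
}}

```text
time: 19.4
tcp_pos: [0.5464, -0.0075, 0.1498]
tool_rot: [[-0.98, -0.2, -0.002], [-0.2, 0.98, 0.001], [0.002, 0.002, -1.0]]
force: [-0.6, -0.0, 0.0]
finger_gap: 0.0565
```

>>> {"api": "carry_out", "payload": {
  "rows": [0,0,0,0,0,0,0,0,0,0,0,0,0,0,0,0,0,0,0,0,0,0,0,0,0,0,0,0,0,0]
}}

```text
time: 19.9
tcp_pos: [0.5461, -0.0076, 0.1493]
tool_rot: [[-0.98, -0.2, -0.003], [-0.2, 0.98, 0.001], [0.003, 0.002, -1.0]]
force: [-0.3, 0.1, -0.0]
finger_gap: 0.0164
```

>>> {"api": "carry_out", "payload": {
  "rows": [0,0,0,0,0,0,0,0,0,0,0,0,0,0,0,0,0,0,0,0,0,0,0,0,0,0,0,0,0,0]
}}

```text
time: 20.4
tcp_pos: [0.5461, -0.0077, 0.1492]
tool_rot: [[-0.98, -0.2, -0.003], [-0.2, 0.98, 0.001], [0.003, 0.002, -1.0]]
force: [-0.2, 0.5, -0.6]
finger_gap: 0.0136
```

```bash
python3 - <<'E'
from h import *
s=robot.sense();print(s['tcp_pos'],s['finger_gap'],s['force'])
R=s['tool_rot'];print('yaw',np.degrees(np.arctan2(R[1,1],R[0,1])))
print(goal((.50,-.06,.24),69.6))
E
```

```text
[ 0.54607972 -0.00766932  0.14924786] 0.013588208316572798 [-0.24699715  0.45542378 -0.58465808]
yaw 101.53497091528213
[ 1.863e-01 -1.397e-01 -3.022e-01  3.000e-04 -1.100e-03  1.774e-01]
```

>>> {"api": "carry_out", "payload": {
  "rows": [0,0,-0.1,0,0,0,0,0,-0.25,0,0,0,0,0,-0.4,0,0,0,0,0,-0.6,0,0,0,0,0,-0.6,0,0,0]
}}

```text
time: 20.9
tcp_pos: [0.5488, -0.0089, 0.3345]
tool_rot: [[-0.98, -0.199, 0.004], [-0.199, 0.98, 0.002], [-0.005, 0.001, -1.0]]
force: [1.1, -1.0, -1.5]
finger_gap: 0.0141
```

```bash
python3 - <<'E'
from h import *
s=robot.sense();print(s['tcp_pos'],s['finger_gap'],s['force'])
print(goal(wd(-.12,.125,.33),69.6))
E
```

```text
[ 0.54876968 -0.00885758  0.33451776] 0.014088609039573971 [ 1.07832444 -1.00133828 -1.54701234]
[ 0.2871 -0.4129  0.0133  0.0007  0.0014  0.1772]
```

>>> {"api": "carry_out", "payload": {
  "rows": [0.07,-0.1,0,0,0,0.04,0.14,-0.2,0,0,0,0.08,0.21,-0.3,0,0,0,0.12,0.285,-0.413,0,0,0,0.15,0.285,-0.413,0,0,0,0.177]
}}

```text
time: 21.4
tcp_pos: [0.4844, -0.1522, 0.3294]
tool_rot: [[-0.933, 0.359, -0.003], [0.359, 0.933, 0.0], [0.003, -0.001, -1.0]]
force: [-0.8, 0.7, -2.4]
finger_gap: 0.0141
```

>>> {"api": "carry_out", "payload": {
  "rows": [0,0,0.05,0,0,0,0,0,0.1,0,0,0,0,0,0.16,0,0,0,0,0,0.22,0,0,0,0,0,0.22,0,0,0]
}}

```text
time: 21.9
tcp_pos: [0.4859, -0.1455, 0.261]
tool_rot: [[-0.938, 0.348, -0.007], [0.348, 0.938, 0.002], [0.008, -0.001, -1.0]]
force: [-0.5, 0.5, -1.8]
finger_gap: 0.0143
```

>>> {"api": "carry_out", "payload": {
  "rows": [0,0,0,0,0,0,0,0,0,0,0,0,0,0,0,0,0,0,0,0,0,0,0,0,0,0,0,0,0,0]
}}

```text
time: 22.4
tcp_pos: [0.4877, -0.1463, 0.2637]
tool_rot: [[-0.938, 0.347, -0.002], [0.347, 0.938, 0.001], [0.003, 0.0, -1.0]]
force: [-0.4, -0.3, -1.7]
finger_gap: 0.014
```

```bash
python3 - <<'E'
from h import *
s=robot.sense();print(s['tcp_pos'],s['finger_gap'],s['force'],st(s['tcp_pos']))
print(goal(wd(-.12,.125,.235),69.6))
snap('side','i1.png',(250,130,450,330),3)
E
```

```text
[ 0.48767235 -0.14626788  0.26367763] 0.01397006530201833 [-0.41704813 -0.29003177 -1.65012364] [-0.12173442  0.1255747 ]
[-0.006  -0.002   0.0956  0.0001 -0.0009  0.0005]
```

View pics/i1.png

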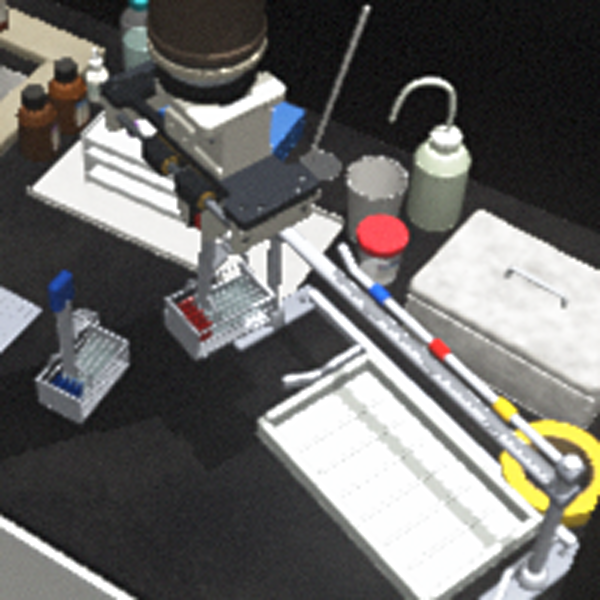

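>>> {"api": "carry_out", "payload": {
  "rows": [-0.005,0,0.03,0,0,0,-0.005,0,0.06,0,0,0,-0.005,0,0.095,0,0,0,-0.005,0,0.095,0,0,0,-0.005,0,0.095,0,0,0]
}}

```text
time: 22.95
tcp_pos: [0.4885, -0.1469, 0.2344]
tool_rot: [[-0.938, 0.348, -0.004], [0.348, 0.938, 0.001], [0.004, -0.001, -1.0]]
force: [-0.2, -0.4, -1.0]
finger_gap: 0.0139
```

>>> {"api": "carry_out", "payload": {
  "rows": [-0.05,0,0,0,0,0,-0.1,0,0,0,0,0,-0.15,0,0,0,0,0,-0.2,0,0,0,0,0,-0.25,0,0,0,0,0]
}}

```text
time: 23.45
tcp_pos: [0.5599, -0.1731, 0.2349]
tool_rot: [[-0.938, 0.347, -0.003], [0.347, 0.938, 0.001], [0.003, -0.0, -1.0]]
force: [0.2, 0.5, -2.1]
finger_gap: 0.0139
```

>>> {"api": "carry_out", "payload": {
  "rows": [-0.03,0,0,0,0,0,-0.06,0,0,0,0,0,-0.075,0,0,0,0,0,-0.075,0,0,0,0,0,-0.075,0,0,0,0,0]
}}

```text
time: 23.95
tcp_pos: [0.5799, -0.1806, 0.2345]
tool_rot: [[-0.938, 0.348, -0.003], [0.348, 0.938, 0.001], [0.004, 0.0, -1.0]]
force: [0.2, 0.4, -1.8]
finger_gap: 0.0138
```

```bash
python3 - <<'E'
from h import *
s=robot.sense();print(s['tcp_pos'],s['finger_gap'],s['force'],st(s['tcp_pos']))
print(goal(wd(-.023,.12,.208),69.6))
snap('side','i2.png',(300,180,450,330),4)
E
```

```text
[ 0.57986275 -0.18059725  0.23451253] 0.013830423138826667 [ 0.23858481  0.38030831 -1.77486974] [-0.02335976  0.1255334 ]
[-0.0015 -0.0184  0.0884  0.     -0.0012  0.0004]
```

View pics/i2.png

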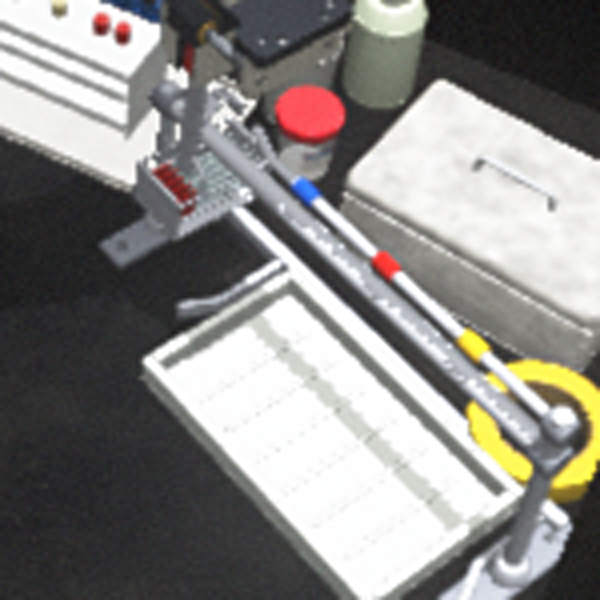

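>>> {"api": "carry_out", "payload": {
  "rows": [0,0,0.025,0,0.001,0,0,0,0.05,0,0.001,0,0,0,0.07,0,0.001,0,0,0,0.088,0,0.001,0,0,0,0.088,0,0.001,0]
}}

```text
time: 24.5
tcp_pos: [0.5796, -0.1803, 0.207]
tool_rot: [[-0.938, 0.347, -0.008], [0.347, 0.938, 0.003], [0.008, -0.0, -1.0]]
force: [0.3, -0.4, -1.0]
finger_gap: 0.0138
```

```bash
python3 - <<'E'
from h import *
s=robot.sense();print(s['tcp_pos'],s['finger_gap'],s['force'],st(s['tcp_pos']))
print(goal(wd(-.023,-.04,.208),69.6))
E
```

```text
[ 0.57962632 -0.18030236  0.20704387] 0.013827058273137724 [ 0.32144839 -0.38320686 -0.95900151] [-0.02368415  0.12572738]
[-1.600e-03 -5.524e-01 -3.100e-03 -1.000e-04 -2.600e-03  4.000e-04]
```

>>> {"api": "carry_out", "payload": {
  "rows": [0,-0.04,-0.003,0,-0.002,0,0,-0.08,-0.003,0,-0.002,0,0,-0.12,-0.003,0,-0.002,0,0,-0.16,-0.003,0,-0.002,0,0,-0.2,-0.003,0,-0.002,0]
}}

```text
time: 25.0
tcp_pos: [0.5587, -0.2384, 0.2093]
tool_rot: [[-0.937, 0.348, 0.0], [0.348, 0.937, -0.0], [-0.0, -0.0, -1.0]]
force: [-0.1, 0.5, -1.4]
finger_gap: 0.0142
```

>>> {"api": "carry_out", "payload": {
  "rows": [0,-0.04,0,0,0,0,0,-0.08,0,0,0,0,0,-0.12,0,0,0,0,0,-0.16,0,0,0,0,0,-0.2,0,0,0,0]
}}

```text
time: 25.5
tcp_pos: [0.5381, -0.294, 0.209]
tool_rot: [[-0.938, 0.347, -0.0], [0.347, 0.938, 0.0], [0.0, -0.0, -1.0]]
force: [0.0, 0.1, -1.8]
finger_gap: 0.0139
```

>>> {"api": "carry_out", "payload": {
  "rows": [0,-0.04,0,0,0,0,0,-0.08,0,0,0,0,0,-0.12,0,0,0,0,0,-0.15,0,0,0,0,0,-0.15,0,0,0,0]
}}

```text
time: 26.0
tcp_pos: [0.5219, -0.3371, 0.2092]
tool_rot: [[-0.937, 0.349, -0.0], [0.349, 0.937, -0.001], [-0.0, -0.001, -1.0]]
force: [-0.7, -0.1, -1.5]
finger_gap: 0.0141
```

```bash
python3 - <<'E'
from h import *
s=robot.sense();print(s['tcp_pos'],s['finger_gap'],s['force'],st(s['tcp_pos']),s['tool_rot'].round(3))
print(goal(wd(-.0225,-.04,.204),69.6))
E
```

```text
[ 0.5218884  -0.33710952  0.2092167 ] 0.014121209768403642 [-0.68038249 -0.10967617 -1.48595862] [-0.02314227 -0.04137098] [[-0.937  0.349 -0.   ]
 [ 0.349  0.937 -0.001]
 [-0.    -0.001 -1.   ]]
[-0.0021  0.0046  0.0174 -0.0003  0.     -0.0003]
```

>>> {"api": "carry_out", "payload": {
  "rows": [0,0.004,0.005,0,0,0,0,0.004,0.01,0,0,0,0,0.004,0.014,0,0,0,0,0.004,0.017,0,0,0,0,0.004,0.017,0,0,0]
}}

```text
time: 26.5
tcp_pos: [0.5236, -0.3337, 0.2042]
tool_rot: [[-0.938, 0.347, 0.0], [0.347, 0.938, 0.001], [-0.0, 0.001, -1.0]]
force: [-0.2, 1.9, 3.5]
finger_gap: 0.0142
```

>>> {"api": "carry_out", "payload": {
  "rows": [0,-0.007,-0.005,0,0,0,0,-0.007,-0.005,0,0,0,0,-0.007,0,0,0,0,0,-0.007,0,0,0,0,0,-0.007,0,0,0,0]
}}

```text
time: 27.0
tcp_pos: [0.5225, -0.3364, 0.2041]
tool_rot: [[-0.938, 0.348, 0.0], [0.348, 0.938, -0.0], [-0.0, -0.0, -1.0]]
force: [-0.8, 1.7, 3.6]
finger_gap: 0.0141
```

```bash
python3 - <<'E'
from h import *
s=robot.sense();print(s['tcp_pos'],s['finger_gap'],s['force'],st(s['tcp_pos']))
E
```

```text
[ 0.52246958 -0.33642556  0.20413838] 0.01410341492802033 [-0.82586887  1.69086548  3.62358679] [-0.02283595 -0.04052733]
```

Good: on the rail under the red sleeve. Release and rise.

>>> {"api": "carry_out", "payload": {
  "rows": [0,0,0,0,0,0,0,0,0,0,0,0,0,0,0,0,0,0,0,0,0,0,0,0,0,0,0,0,0,0],
  "gripper": -0.2
}}

```text
time: 27.5
tcp_pos: [0.5226, -0.3361, 0.2038]
tool_rot: [[-0.938, 0.347, -0.0], [0.347, 0.938, 0.0], [0.0, -0.0, -1.0]]
force: [0.8, 0.8, 1.2]
finger_gap: 0.0362
```

>>> {"api": "carry_out", "payload": {
  "rows": [0,0,-0.03,0,0,0,0,0,-0.1,0,0,0,0,0,-0.25,0,0,0,0,0,-0.4,0,0,0,0,0,-0.4,0,0,0]
}}

```text
time: 28.0
tcp_pos: [0.5237, -0.3388, 0.3308]
tool_rot: [[-0.937, 0.348, 0.008], [0.348, 0.937, -0.005], [-0.009, -0.002, -1.0]]
force: [-0.2, -1.3, -0.3]
finger_gap: 0.0367
```

>>> {"api": "carry_out", "payload": {
  "rows": [0.1,0.13,0,0,0,0,0.2,0.25,0,0,0,0,0.3,0.37,0,0,0,0,0.4,0.5,0,0,0,0,0.4,0.5,0,0,0,0]
}}

```text
time: 28.5
tcp_pos: [0.4619, -0.1465, 0.3235]
tool_rot: [[-0.941, 0.337, -0.001], [0.337, 0.941, 0.004], [0.003, 0.004, -1.0]]
force: [0.5, 0.0, 1.0]
finger_gap: 0.0361
```

```bash
python3 - <<'E'
from h import *
s=robot.sense();print(s['tcp_pos'],s['finger_gap'],s['force'],st(s['tcp_pos']))
snap('top','j1.png',(210,155,460,290),3.2)
T=optics.calibration('top')
print((proj(T,[wd(-.02,-.04,.229),np.array([.4354,-.031,.174])])-[209.66,154.66])*3.2)
E
```

```text
[ 0.46194547 -0.14651877  0.32350715] 0.03610240774648684 [0.45440753 0.03650683 1.01657187] [-0.14576031  0.11637187]
[[612.18646221 190.15665695]
 [251.42249584 289.65513205]]
```

View pics/j1.png

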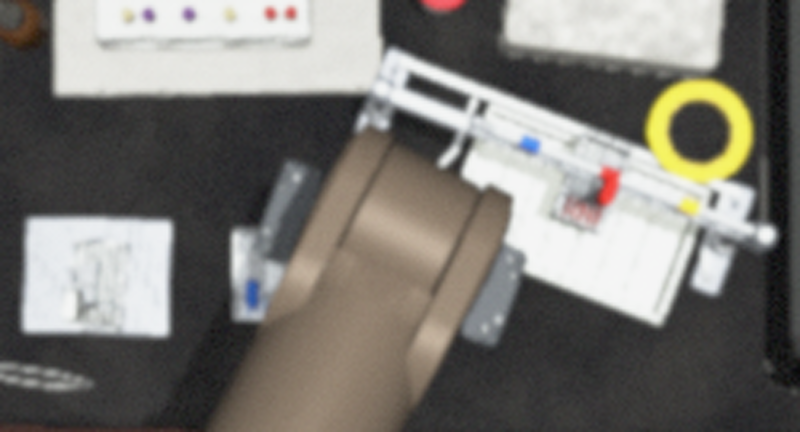

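```bash
python3 - <<'E'
from h import *
print(goal((.4354,-.031,.27),92))
E
```

```text
[ 2.174e-01  3.393e-01  1.810e-01  1.000e-03 -2.000e-04 -1.215e-01]
```

>>> {"api": "carry_out", "payload": {
  "rows": [0.06,0.09,0,0,0,-0.04,0.12,0.18,0,0,0,-0.08,0.17,0.27,0.06,0,0,-0.12,0.217,0.34,0.12,0,0,-0.1215,0.217,0.34,0.18,0,0,-0.1215],
  "gripper": 1
}}

```text
time: 29.05
tcp_pos: [0.4364, -0.0335, 0.2697]
tool_rot: [[-1.0, -0.03, 0.0], [-0.03, 1.0, 0.002], [-0.001, 0.002, -1.0]]
force: [-0.4, 0.8, -0.7]
finger_gap: 0.0721
```

>>> {"api": "carry_out", "payload": {
  "rows": [0,0,0,0,0,0,0,0,0,0,0,0,0,0,0,0,0,0,0,0,0,0,0,0,0,0,0,0,0,0]
}}

```text
time: 29.55
tcp_pos: [0.4369, -0.036, 0.2705]
tool_rot: [[-1.0, -0.026, 0.001], [-0.026, 1.0, 0.0], [-0.001, 0.0, -1.0]]
force: [-0.4, 0.1, 0.1]
finger_gap: 0.0916
```

```bash
python3 - <<'E'
from h import *
s=robot.sense();print(s['tcp_pos'],s['finger_gap'])
c=optics.calibration('wrist');snap('wrist','k1.png')
a=np.radians(2);X=np.array([np.cos(a),np.sin(a)]);Y=np.array([-X[1],X[0]]);G=np.array([.4354,-.031])
pts=[np.r_[G+i*X+j*Y,.174] for i in(-.013,.013) for j in(-.006,.006)]+[np.r_[G+(.02+i)*X+j*Y,.038] for i in(-.042,.042) for j in(-.025,.025)]
print(proj(c,pts).round(0).tolist())
print(goal((.4354,-.031,.148),92))
E
```

```text
[ 0.43687733 -0.03600931  0.27046568] 0.09159527749565333
[[321.0, 182.0], [338.0, 182.0], [322.0, 215.0], [338.0, 215.0], [304.0, 140.0], [350.0, 140.0], [306.0, 212.0], [349.0, 212.0]]
[ 4.400e-03  1.630e-02  4.078e-01  1.000e-04  2.000e-04 -2.700e-03]
```

View pics/k1.png

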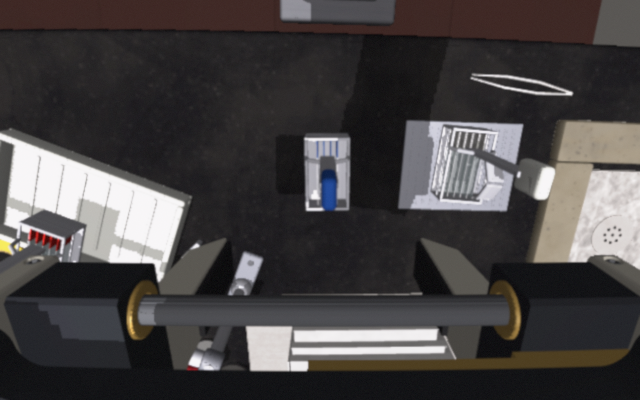

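>>> {"api": "carry_out", "payload": {
  "rows": [0.008,0.016,0.12,0,0,-0.002,0.008,0.016,0.24,0,0,-0.002,0.008,0.016,0.33,0,0,-0.002,0.008,0.016,0.38,0,0,-0.002,0.008,0.016,0.405,0,0,-0.002]
}}

```text
time: 30.1
tcp_pos: [0.4333, -0.031, 0.1473]
tool_rot: [[-0.999, -0.033, -0.002], [-0.033, 0.999, -0.001], [0.002, -0.001, -1.0]]
force: [-0.5, -0.5, 1.1]
finger_gap: 0.0918
```

>>> {"api": "carry_out", "payload": {
  "rows": [0,0,0,0,0,0,0,0,0,0,0,0,0,0,0,0,0,0,0,0,0,0,0,0,0,0,0,0,0,0],
  "gripper": -1
}}

```text
time: 30.6
tcp_pos: [0.4343, -0.0307, 0.1489]
tool_rot: [[-0.999, -0.034, 0.001], [-0.034, 0.999, 0.001], [-0.001, 0.001, -1.0]]
force: [0.0, -0.1, 1.1]
finger_gap: 0.0563
```

>>> {"api": "carry_out", "payload": {
  "rows": [0,0,0,0,0,0,0,0,0,0,0,0,0,0,0,0,0,0,0,0,0,0,0,0,0,0,0,0,0,0]
}}

```text
time: 31.1
tcp_pos: [0.4339, -0.0308, 0.1484]
tool_rot: [[-0.999, -0.033, -0.0], [-0.033, 0.999, -0.0], [0.0, 0.0, -1.0]]
force: [-0.7, -0.9, 0.6]
finger_gap: 0.0165
```

>>> {"api": "carry_out", "payload": {
  "rows": [0,0,0,0,0,0,0,0,0,0,0,0,0,0,0,0,0,0,0,0,0,0,0,0,0,0,0,0,0,0]
}}

```text
time: 31.6
tcp_pos: [0.4339, -0.0308, 0.1484]
tool_rot: [[-0.999, -0.033, -0.0], [-0.033, 0.999, 0.0], [0.0, 0.0, -1.0]]
force: [-0.4, -0.2, -0.2]
finger_gap: 0.0142
```

>>> {"api": "carry_out", "payload": {
  "rows": [0,0,-0.1,0,0,0,0,0,-0.25,0,0,0,0,0,-0.4,0,0,0,0,0,-0.4,0,0,0,0,0,-0.4,0,0,0]
}}

```text
time: 32.1
tcp_pos: [0.4343, -0.0302, 0.2688]
tool_rot: [[-0.999, -0.035, 0.002], [-0.035, 0.999, 0.002], [-0.002, 0.002, -1.0]]
force: [0.3, 0.9, -1.5]
finger_gap: 0.0145
```

```bash
python3 - <<'E'
from h import *
s=robot.sense();print(s['tcp_pos'],s['finger_gap'],s['force'])
print(goal(wd(-.12,.125,.27),69.6))
E
```

```text
[ 0.43428655 -0.03021862  0.26882537] 0.014536006412787263 [ 0.28539357  0.87411457 -1.5341412 ]
[-0.1691 -0.3967 -0.0044  0.0007  0.0004  0.1243]
```

>>> {"api": "carry_out", "payload": {
  "rows": [-0.04,-0.1,0,0,0,0.03,-0.08,-0.2,0,0,0,0.06,-0.12,-0.3,0,0,0,0.09,-0.17,-0.397,0.05,0,0,0.124,-0.17,-0.397,0.1,0,0,0.124]
}}

```text
time: 32.6
tcp_pos: [0.4891, -0.1525, 0.2364]
tool_rot: [[-0.934, 0.357, -0.002], [0.357, 0.934, -0.004], [0.0, -0.004, -1.0]]
force: [0.3, 0.0, -1.0]
finger_gap: 0.0138
```

>>> {"api": "carry_out", "payload": {
  "rows": [0,0,0,0,0,0,0,0,0,0,0,0,0,0,0,0,0,0,0,0,0,0,0,0,0,0,0,0,0,0]
}}

```text
time: 33.1
tcp_pos: [0.4892, -0.1476, 0.2389]
tool_rot: [[-0.938, 0.348, 0.001], [0.348, 0.938, 0.001], [-0.001, 0.001, -1.0]]
force: [-0.5, -0.3, -1.1]
finger_gap: 0.0141
```

```bash
python3 - <<'E'
from h import *
s=robot.sense();print(s['tcp_pos'],s['finger_gap'],s['force'],st(s['tcp_pos']))
print(goal(wd(-.12,.125,.2345),69.6),goal(wd(-.022,.125,.2345),69.6))
E
```

```text
[ 0.48915167 -0.14760622  0.238912  ] 0.014146142394790054 [-0.52350242 -0.2572131  -1.13976173] [-0.11988137  0.12483594]
[0.0004 0.0005 0.0147 0.0003 0.0002 0.0003] [-3.263e-01  2.000e-04  1.490e-02  3.000e-04  2.000e-04  3.000e-04]
```

>>> {"api": "carry_out", "payload": {
  "rows": [-0.05,0,0.014,0,0,0,-0.1,0,0.014,0,0,0,-0.15,0,0.014,0,0,0,-0.2,0,0.014,0,0,0,-0.25,0,0.014,0,0,0]
}}

```text
time: 33.6
tcp_pos: [0.5599, -0.174, 0.2345]
tool_rot: [[-0.938, 0.348, 0.0], [0.348, 0.938, 0.0], [-0.0, 0.001, -1.0]]
force: [-0.2, 0.1, -0.3]
finger_gap: 0.0139
```

>>> {"api": "carry_out", "payload": {
  "rows": [-0.03,0,0,0,0,0,-0.06,0,0,0,0,0,-0.075,0,0,0,0,0,-0.075,0,0,0,0,0,-0.075,0,0,0,0,0]
}}

```text
time: 34.1
tcp_pos: [0.5799, -0.1821, 0.2342]
tool_rot: [[-0.937, 0.349, -0.0], [0.349, 0.937, 0.0], [0.0, 0.0, -1.0]]
force: [0.1, -0.7, -0.5]
finger_gap: 0.0138
```

```bash
python3 - <<'E'
from h import *
s=robot.sense();print(s['tcp_pos'],s['finger_gap'],s['force'],st(s['tcp_pos']))
print(goal(wd(-.022,.125,.2075),69.6))
snap('side','l1.png',(300,180,450,330),4)
E
```

```text
[ 0.57990981 -0.18210864  0.23420805] 0.0138218031453486 [ 0.1256449  -0.66104055 -0.54752864] [-0.02278882  0.12413321]
[-0.0027  0.0029  0.089   0.     -0.0001 -0.0001]
```

View pics/l1.png

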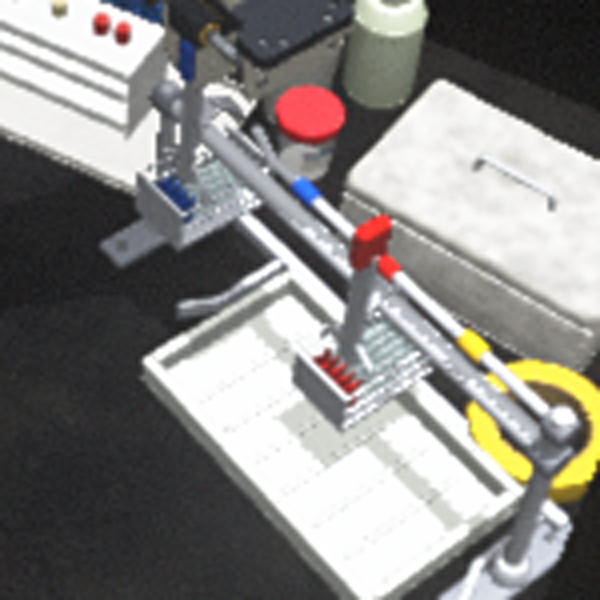

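>>> {"api": "carry_out", "payload": {
  "rows": [-0.008,0,0,0,0,0,-0.008,0,0.025,0,0,0,-0.008,0,0.05,0,0,0,-0.008,0,0.07,0,0,0,-0.008,0,0.087,0,0,0]
}}

```text
time: 34.65
tcp_pos: [0.5822, -0.1828, 0.2072]
tool_rot: [[-0.937, 0.349, -0.001], [0.349, 0.937, 0.0], [0.001, -0.0, -1.0]]
force: [0.4, 0.1, -1.7]
finger_gap: 0.0137
```

>>> {"api": "carry_out", "payload": {
  "rows": [0,0,0,0,0,0,0,0,0,0,0,0,0,0,0,0,0,0,0,0,0,0,0,0,0,0,0,0,0,0]
}}

```text
time: 35.15
tcp_pos: [0.5826, -0.183, 0.2083]
tool_rot: [[-0.937, 0.349, 0.0], [0.349, 0.937, -0.0], [-0.0, 0.0, -1.0]]
force: [-0.4, 0.5, -2.2]
finger_gap: 0.0139
```

```bash
python3 - <<'E'
from h import *
s=robot.sense();print(s['tcp_pos'],s['finger_gap'],s['force'],st(s['tcp_pos']))
print(goal(wd(-.021,.035,.2085),69.6))
E
```

```text
[ 0.58264169 -0.1830155   0.20830921] 0.013885293926975845 [-0.42933966  0.49804347 -2.21402746] [-0.01991218  0.12423548]
[ 3.600e-03 -2.975e-01 -7.000e-04  0.000e+00  1.000e-04 -0.000e+00]
```

>>> {"api": "carry_out", "payload": {
  "rows": [0.003,-0.04,0,0,0,0,0.003,-0.08,0,0,0,0,0.003,-0.12,0,0,0,0,0.003,-0.16,0,0,0,0,0.003,-0.2,0,0,0,0]
}}

```text
time: 35.65
tcp_pos: [0.5601, -0.2404, 0.2082]
tool_rot: [[-0.937, 0.35, -0.0], [0.35, 0.937, -0.0], [-0.0, -0.0, -1.0]]
force: [0.5, 0.2, -1.8]
finger_gap: 0.0141
```

>>> {"api": "carry_out", "payload": {
  "rows": [0,-0.03,0,0,0,0,0,-0.06,0,0,0,0,0,-0.085,0,0,0,0,0,-0.098,0,0,0,0,0,-0.098,0,0,0,0]
}}

```text
time: 36.15
tcp_pos: [0.5502, -0.267, 0.2081]
tool_rot: [[-0.937, 0.349, -0.0], [0.349, 0.937, -0.0], [0.0, -0.0, -1.0]]
force: [-1.0, 0.2, -2.4]
finger_gap: 0.0136
```

>>> {"api": "carry_out", "payload": {
  "rows": [0,0,0.005,0,0,0,0,0,0.009,0,0,0,0,0,0.013,0,0,0,0,0,0.016,0,0,0,0,0,0.016,0,0,0]
}}

```text
time: 36.65
tcp_pos: [0.5506, -0.2663, 0.2032]
tool_rot: [[-0.937, 0.348, -0.0], [0.348, 0.937, 0.0], [0.0, 0.0, -1.0]]
force: [0.9, 0.7, -1.0]
finger_gap: 0.014
```

```bash
python3 - <<'E'
from h import *
s=robot.sense();print(s['tcp_pos'],s['finger_gap'],s['force'],st(s['tcp_pos']))
print(goal(wd(-.021,.035,.2035),69.6))
E
```

```text
[ 0.55064476 -0.26626206  0.20319375] 0.013997035324441768 [ 0.91367526  0.65859466 -0.97710124] [-0.0208849   0.03505674]
[ 0.0004 -0.0002 -0.001   0.     -0.      0.    ]
```

Not yet resting on the rail; lower a little more.

>>> {"api": "carry_out", "payload": {
  "rows": [0,0,0.002,0,0,0,0,0,0.004,0,0,0,0,0,0.006,0,0,0,0,0,0.007,0,0,0,0,0,0.007,0,0,0]
}}

```text
time: 37.15
tcp_pos: [0.5504, -0.2668, 0.2024]
tool_rot: [[-0.937, 0.349, 0.001], [0.349, 0.937, 0.0], [-0.001, 0.001, -1.0]]
force: [-3.8, 2.3, 11.5]
finger_gap: 0.014
```

>>> {"api": "carry_out", "payload": {
  "rows": [0,0,-0.004,0,0,0,0,0,-0.004,0,0,0,0,0,-0.004,0,0,0,0,0,-0.004,0,0,0,0,0,-0.004,0,0,0]
}}

```text
time: 37.65
tcp_pos: [0.5505, -0.2666, 0.2026]
tool_rot: [[-0.937, 0.349, -0.0], [0.349, 0.937, -0.0], [0.0, -0.0, -1.0]]
force: [-2.1, 1.4, 4.5]
finger_gap: 0.014
```

>>> {"api": "carry_out", "payload": {
  "rows": [0,0,0,0,0,0,0,0,0,0,0,0,0,0,0,0,0,0,0,0,0,0,0,0,0,0,0,0,0,0],
  "gripper": -0.2
}}

```text
time: 38.15
tcp_pos: [0.5504, -0.2664, 0.2023]
tool_rot: [[-0.937, 0.349, -0.0], [0.349, 0.937, 0.0], [0.0, -0.0, -1.0]]
force: [-0.2, -0.9, 0.7]
finger_gap: 0.0363
```

>>> {"api": "carry_out", "payload": {
  "rows": [0,0,-0.03,0,0,0,0,0,-0.1,0,0,0,0,0,-0.25,0,0,0,0,0,-0.4,0,0,0,0,0,-0.4,0,0,0]
}}

```text
time: 38.65
tcp_pos: [0.5519, -0.269, 0.3291]
tool_rot: [[-0.937, 0.35, 0.008], [0.35, 0.937, -0.004], [-0.009, -0.001, -1.0]]
force: [-0.5, -0.3, -0.1]
finger_gap: 0.0367
```

>>> {"api": "carry_out", "payload": {
  "rows": [0.1,0.1,0,0,0,0,0.2,0.25,0,0,0,0,0.25,0.37,0,0,0,0,0.3,0.5,0,0,0,0,0.4,0.6,0,0,0,0]
}}

```text
time: 39.15
tcp_pos: [0.5017, -0.0534, 0.3227]
tool_rot: [[-0.938, 0.347, 0.001], [0.347, 0.938, -0.001], [-0.001, -0.0, -1.0]]
force: [0.3, 1.4, 1.1]
finger_gap: 0.0368
```

>>> {"api": "carry_out", "payload": {
  "rows": [0.1,0.1,0,0,0,0,0.1,0.2,0,0,0,0,0.15,0.3,0,0,0,0,0.15,0.4,0,0,0,0,0.15,0.4,0,0,0,0]
}}

```text
time: 39.65
tcp_pos: [0.5011, 0.0772, 0.3224]
tool_rot: [[-0.94, 0.342, 0.0], [0.342, 0.94, 0.001], [0.0, 0.001, -1.0]]
force: [-0.0, 0.7, 0.3]
finger_gap: 0.0372
```

```bash
python3 - <<'E'
from h import *
s=robot.sense();print(s['time'],s['tcp_pos'],s['finger_gap'],s['force'])
snap('side','m1.png');snap('top','m2.png')
a=cv2.imread('pics/m1.png')[120:350,160:470];b=cv2.imread('pics/m2.png')[120:290,210:460]
a=cv2.resize(a,(560,415),interpolation=cv2.INTER_CUBIC)[:, :]
cv2.imwrite('pics/m.png',cv2.resize(cv2.imread('pics/m1.png')[130:350,190:470],None,fx=2.7,fy=2.7,interpolation=cv2.INTER_CUBIC))
cv2.imwrite('pics/n.png',cv2.resize(b,None,fx=3.2,fy=3.2,interpolation=cv2.INTER_CUBIC))
T=optics.calibration('top')
print((proj(T,[wd(-.02,y,.229) for y in(.035,-.04)])-[209.66,119.66])*3.2)
E
```

```text
39.65 [0.50109976 0.07719844 0.32242007] 0.03721457903312714 [-0.02327033  0.66236298  0.25304018]
[[529.72300479 269.551014  ]
 [612.18646221 302.15665695]]
```

View pics/m.png

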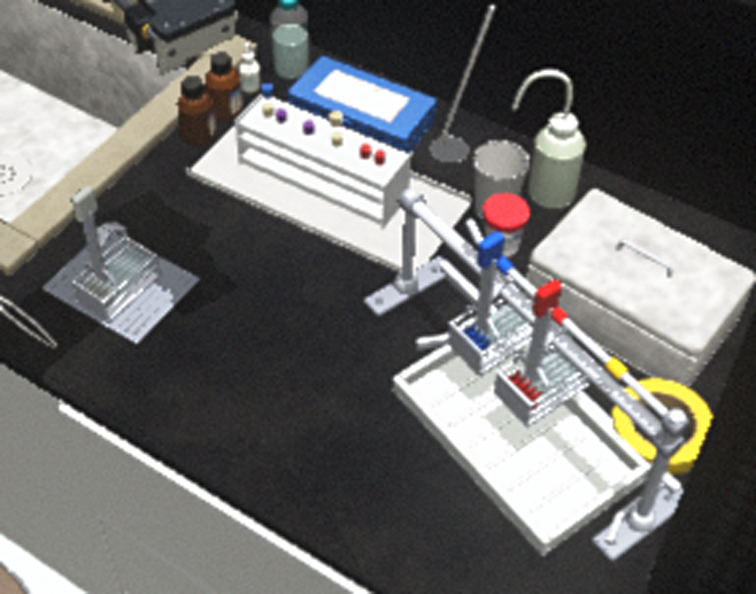

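View pics/n.png

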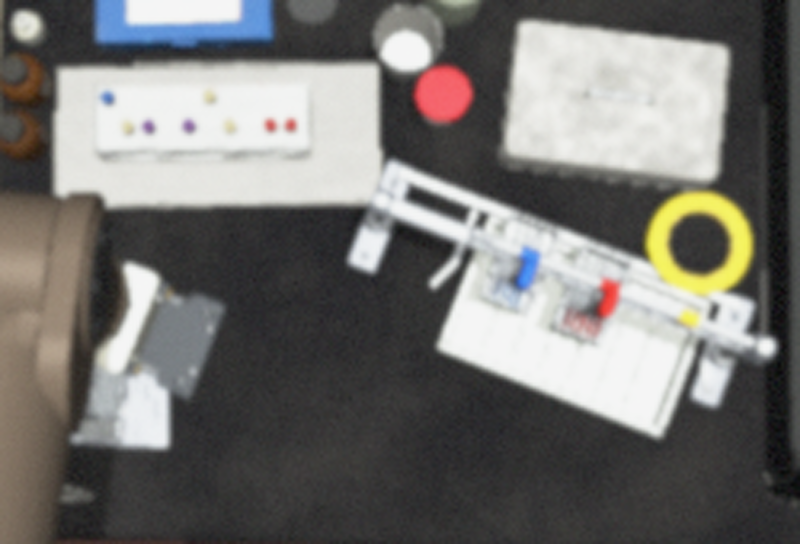

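```bash
python3 - <<'E'
from h import *
def prof(f,cam,xs_,y,z):
    im=cv2.imread(f,0).astype(np.float32);c=optics.calibration(cam)
    p=proj(c,[wd(x,y,z) for x in xs_]).astype(np.float32)
    return cv2.remap(im,p[:,0:1],p[:,1:2],cv2.INTER_LINEAR).ravel().astype(int).tolist()
a=np.arange(.02,.09,.003);b=np.arange(-.115,-.07,.003);d=np.arange(.02,.075,.003)
for f,cam in(('pics/raw_f1.png','top'),('pics/raw_i2.png','side')):
  print(cam)
  for y in(.11,.14): print('bar from .02',y,prof(f,cam,a,y,.016))
  for y in(-.10,-.04,.04): print('near from -.115',y,prof(f,cam,b,y,.026))
  for y in(-.13,-.08,.0,.05): print('far from .02 (z26)',y,prof(f,cam,d,y,.026))
E
```

```text
top
bar from .02 0.11 [230, 190, 126, 76, 55, 52, 71, 126, 195, 231, 235, 210, 147, 86, 59, 54, 54, 53, 50, 50, 53, 49, 53, 52]
bar from .02 0.14 [229, 189, 120, 68, 47, 47, 69, 124, 194, 235, 239, 214, 151, 90, 59, 53, 54, 56, 56, 57, 58, 57, 58, 58]
near from -.115 -0.1 [51, 52, 53, 60, 94, 164, 221, 239, 242, 243, 244, 244, 244, 244, 244]
near from -.115 -0.04 [46, 47, 47, 56, 91, 159, 224, 239, 242, 243, 244, 245, 245, 245, 245]
near from -.115 0.04 [50, 49, 49, 53, 87, 154, 213, 237, 241, 242, 243, 243, 242, 242, 242]
far from .02 (z26) -0.13 [231, 232, 232, 226, 221, 232, 239, 237, 232, 227, 226, 224, 212, 177, 118, 69, 56, 51, 50]
far from .02 (z26) -0.08 [239, 241, 240, 233, 220, 226, 232, 229, 233, 238, 231, 197, 143, 117, 140, 173, 204, 218, 221]
far from .02 (z26) 0.0 [239, 240, 240, 233, 224, 227, 233, 230, 233, 240, 235, 191, 122, 72, 53, 49, 49, 48, 53]
far from .02 (z26) 0.05 [239, 239, 240, 234, 224, 226, 233, 231, 234, 239, 230, 183, 113, 63, 46, 45, 43, 45, 44]
side
bar from .02 0.11 [45, 43, 49, 53, 55, 64, 94, 139, 221, 254, 248, 168, 74, 53, 57, 61, 91, 147, 200,
[... 201 characters left out ...]
 254, 253, 252, 253, 253, 253, 253, 253, 254]
near from -.115 -0.04 [58, 67, 100, 116, 128, 196, 255, 254, 252, 252, 253, 249, 253, 253, 251]
near from -.115 0.04 [45, 57, 101, 115, 119, 178, 251, 254, 251, 252, 253, 253, 253, 253, 253]
far from .02 (z26) -0.13 [215, 125, 116, 144, 224, 254, 251, 239, 232, 232, 233, 232, 163, 76, 83, 144, 209, 219, 205]
far from .02 (z26) -0.08 [205, 132, 116, 132, 218, 254, 253, 252, 251, 192, 82, 59, 63, 64, 85, 151, 214, 235, 205]
far from .02 (z26) 0.0 [213, 139, 113, 130, 209, 249, 254, 254, 251, 171, 71, 53, 55, 60, 88, 155, 220, 245, 244]
far from .02 (z26) 0.05 [226, 141, 115, 129, 199, 251, 253, 252, 247, 180, 75, 53, 54, 55, 88, 157, 218, 233, 198]
```

```bash
python3 -c "
from rig import robot,order
print(robot.sense()['time'],order.close_job())"
```

```text
the job is handed in; nothing more can be done
39.75 None
```

The job is handed in at about 40 s of simulated time, well inside the 210 s limit. Only the red and blue racks were on the bench this time, so there was no yellow rack to hang.

- **White rack:** I slid it along the rail to the open left end, unhooked it and stood it on the mat. It stands within a few millimetres of the middle.
- **Tray:** I tipped it away from the robot onto its base and pushed it back until it stopped with about 23 N. In both cameras the near edge is about 141 mm from the back bar's front face, for a 140 mm tray, so it is home.
- **Red and blue racks:** I hooked red on first, then blue, and slid each under the keeper bar to the sleeve of its own colour. At release they stood within about 1 mm of the marks. The last pictures show both hanging upright on the rail.

In the last pictures the bottles and the cup are upright, and the gripper is open and clear of everything.

- **Disagreement:** Against my first estimate of the stand's frame, the tray looked about 5 mm short of home. The back bar showed the same 5 mm offset, so I took it as a camera and frame error at bench height and left the tray alone.
- **Forces:** The wrist read about 23 N setting the white rack down and about 12 N lowering the blue hook, both well under the limits.

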